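# Load the hub check turntable and re-arm its interlock

## Task

Pull the red tongue out of the yellow safety switch and stand it in the grey parking block. Then fit every purple hub whose keyways match one of the turntable's keyed shafts exactly (same number and spacing) onto that shaft, pushed fully down; leave hubs that match no shaft on the bench. Then turn the loaded turntable anticlockwise by its T-bar until it reaches the stop, and push the tongue straight back into the safety switch, fully home, without knocking over the bottles or the jar.

Things in the scene. Friction and masses are not known exactly. Their poses are not given: they have to be found in the camera images.
- hub_a: Upright octagonal hub, purple with aluminium lining, 56 mm across flats (faces of x axis and every 45 deg), 60 mm tall, 300 g, bore 26 mm; origin: centre of underside. Hubs differ only in their keyways (10 mm wide, full height, to 20 mm from the axis). May be absent. Starts on the bench. This one: two keyways 90 deg apart: along +x and +y.
- hub_b: Upright octagonal hub, purple with aluminium lining, 56 mm across flats (faces of x axis and every 45 deg), 60 mm tall, 300 g, bore 26 mm; origin: centre of underside. Hubs differ only in their keyways (10 mm wide, full height, to 20 mm from the axis). May be absent. Starts on the bench. This one: two keyways 135 deg apart: along +x and at 135 deg anticlockwise.
- hub_c: Upright octagonal hub, purple with aluminium lining, 56 mm across flats (faces of x axis and every 45 deg), 60 mm tall, 300 g, bore 26 mm; origin: centre of underside. Hubs differ only in their keyways (10 mm wide, full height, to 20 mm from the axis). May be absent. Starts on the bench. This one: two opposite keyways: along +x and -x.
- hub_d: Upright octagonal hub, purple with aluminium lining, 56 mm across flats (faces of x axis and every 45 deg), 60 mm tall, 300 g, bore 26 mm; origin: centre of underside. Hubs differ only in their keyways (10 mm wide, full height, to 20 mm from the axis). May be absent. Starts on the bench. This one: three keyways 120 deg apart: along +x and at 120 and 240 deg anticlockwise.
- hub_e: Upright octagonal hub, purple with aluminium lining, 56 mm across flats (faces of x axis and every 45 deg), 60 mm tall, 300 g, bore 26 mm; origin: centre of underside. Hubs differ only in their keyways (10 mm wide, full height, to 20 mm from the axis). May be absent. Starts on the bench. This one: a single keyway, along +x (fits no shaft).
- hub_f: Upright octagonal hub, purple with aluminium lining, 56 mm across flats (faces of x axis and every 45 deg), 60 mm tall, 300 g, bore 26 mm; origin: centre of underside. Hubs differ only in their keyways (10 mm wide, full height, to 20 mm from the axis). May be absent. Starts on the bench. This one: a plain bore with no keyway (fits no shaft).
- shaft_a (a point): Foot of a dark steel shaft on the turntable: on its axis, at the disc's top face, where a seated hub's underside rests; x, y turn with the disc. Shaft 23 mm dia., full to 44 mm up, tapering to its tip at 52 mm. Orange keys 7 mm wide, to 17 mm from the axis, 38 mm up: two orange keys 90 deg apart: +x and +y. The matching hub sits with its x along this x.
- shaft_b (a point): Foot of a dark steel shaft on the turntable: on its axis, at the disc's top face, where a seated hub's underside rests; x, y turn with the disc. Shaft 23 mm dia., full to 44 mm up, tapering to its tip at 52 mm. Orange keys 7 mm wide, to 17 mm from the axis, 38 mm up: two keys: +x and 135 deg anticlockwise. The matching hub sits with its x along this x.
- shaft_c (a point): Foot of a dark steel shaft on the turntable: on its axis, at the disc's top face, where a seated hub's underside rests; x, y turn with the disc. Shaft 23 mm dia., full to 44 mm up, tapering to its tip at 52 mm. Orange keys 7 mm wide, to 17 mm from the axis, 38 mm up: two opposite keys: +x and -x. The matching hub sits with its x along this x (or reversed).
- shaft_d (a point): Foot of a dark steel shaft on the turntable: on its axis, at the disc's top face, where a seated hub's underside rests; x, y turn with the disc. Shaft 23 mm dia., full to 44 mm up, tapering to its tip at 52 mm. Orange keys 7 mm wide, to 17 mm from the axis, 38 mm up: three keys: +x, 120 and 240 deg anticlockwise. The matching hub sits with its x along this x (or turned by 120 deg).
- tbar (a point): Top centre of the black T-bar handle on the turntable's axis, 120 mm above the bench. The bar is 50 mm long, 14 mm thick, 30 mm high, on a 20 mm column; it lies at 45 deg (anticlockwise) from this point's x axis. The four shafts stand around it at 85 mm.
- turntable (a joint): Angle of the turntable, rad, growing anticlockwise from above: aluminium disc, 250 mm diameter, top 45 mm above the bench, on a grey base 260 mm across; carries the shafts and T-bar. Starts at 0 to 0.3; its test stop (red block on the base, met by the disc's orange pointer) is at 1.2. Friction (0.25 N m) keeps it where it is left.
- tongue: Red handle 24 (x) x 50 (y) x 40 mm with a steel tongue 5 (x) x 24 (y) mm reaching 35 mm down from it (last 6 mm 3 x 20 mm), 120 g. Origin at the centre of the handle's underside (the shoulder), z up. Starts in the switch, shoulder resting on its top.
- switch_mouth (a point): Centre of the slot mouth in the top of the yellow interlock switch (fixed block 60 x 70 x 50 mm, this point 50 mm up). Vertical slot 8 mm (this x) x 27 mm (this y), 50 mm deep. Fully home, the tongue's origin is at this point.
- dock_mouth (a point): Centre of the slot mouth in the top of the grey parking block (fixed, 60 x 70 x 50 mm, this point 50 mm up). Slot 12 mm (x) x 31 mm (y), 50 mm deep: parked, the tongue stands in it with its shoulder on the top.
- bottle_orange: White reagent bottle, orange cap, 64 mm diameter, 150 mm tall; origin at its underside. Not part of the job: leave standing.
- bottle_red: White reagent bottle, red cap, 64 mm diameter, 150 mm tall; origin at its underside. Not part of the job: leave standing.
- bottle_green: White reagent bottle, green cap, 64 mm diameter, 150 mm tall; origin at its underside. Not part of the job: leave standing.
- jar: Amber jar, 60 mm diameter, 70 mm tall; origin at its underside. Not part of the job: leave standing.
There are look-alikes about, which are no part of the job. What is shaped like the part that bears switch_mouth but green, pink or turquoise is not meant.

How it is judged:
By the outcome, as a careful person would: the job done as asked, in the order asked, and still so for the second after the job is handed in, with the robot touching nothing.
Of hub_a, hub_b, hub_c, hub_d only 3 to 4 are there at a start; the rules pass over those that are not, and their reading is None.
Of hub_e, hub_f only 1 to 2 are there at a start; the rules pass over those that are not, and their reading is None.
At some moment in a run one of hub_a, hub_b, hub_c, hub_d, hub_e, hub_f may be knocked a few centimetres aside while the robot is not near it.
It also fails if it takes over 208 s, if anything falls off the work surface, if the arm or the gripper's body presses on something with over 40 N, if the wrist force passes 120 N, or if a joint passes its speed limit or range.

## Robot

A 7-joint arm with a two-finger parallel gripper is mounted at the origin on the work surface. World frame = base frame: x ahead of the robot, y to its left, z up, the work surface at z = 0. Lengths are in mm, angles in rad, forces in N, time in s.
With the tool pointing down it reaches from about 400 to 900 mm from the base axis. Payload 5.5 kg.
Tool frame: the origin (TCP) lies midway between the tips of the shut fingers; the grasp point (between the pads) lies env.grasp_offset behind it (env.grasp_offset is the distance from the TCP to the grasp point, in mm); z points along the fingers, y is the line along which they close (so a half turn about z gives the same grasp; the last joint's range is limited). The gripper opens to 85 mm and grips with 20 to 120 N. Pads are 22 mm wide; open, the fingers measure 114 mm over their backs; the gripper's body (76 mm by 85 mm) begins 54 mm behind the grasp point. The pads swing forward as they close: fully open they stand 13 mm farther back than shut.
Start: joints at [-0.937, 0.501, -0.427, 1.55, 0.221, 1.138, -0.21], TCP at [235.498, 605.839, 231.31] pointing down, gripper open.
Joint ranges: [-2.88, 2.88], [-0.31, 2.03], [-1.54, 1.56], [0.2, 2.42], [-1.41, 4.55], [0.19, 2.02], [-2.57, 2.57]. Speed limits (rad/s): [2.57, 2.57, 3.14, 3.14, 3.14, 3.14, 3.14].

## Interface

Orientations are given as a rotation vector (axis times angle).
In Python, from bench import env, eyes, workorder gives the robot as it stands. The module is installed in compiled form; this text tells all that it offers.
- The arm moves only by the tool play_rows, never from a script. Its arguments are lists of equal length, an entry for each row: "grip": the opening in per cent of the stroke, from 0 (shut) to 100 (fully open); "translation": the shift along the tool's x, y, z in mm, a list of three; "delta_rot": the turn, a rotation vector about the tool's x, y, z in degrees, a list of three. A call has 1 to 12 rows; each row is the pose to reach, as a shift and turn from the pose commanded when the call began, along the tool's axes at that moment; what a row does not reach only later rows make up. A row lasts 1/10 s, in which the tool goes at most 50 mm and 8.59 degrees, less where a joint would pass 70% of its speed; a pose out of reach is approached as far as the arm can. A call with a gripper value outside its range is refused whole. The fingers move at their own pace and stop on an object; the grip force is fixed at half the most. Time passes only in rows, so rows that repeat a pose let the fingers close. It gives the time, the measured TCP pose, the force, the opening and the grip force at its end, in the units of the state.
- env.read_state(): the state, without advancing time (a new reading comes with each control period).
- eyes.get_image(name): name is "side" or "top" or "wrist"; returns the picture (420x560x3 uint8, blue, green, red); there is no depth.
- eyes.camera_model(name): a dict with "fx", "fy", "cx", "cy" (pixels), "k1" (the pictures are not rectified: a ray, as slopes to the right and down, at radius r is drawn at 1 + k1 r^2 times it, then the intrinsics apply), "pose" (4x4, takes a point from camera to world coordinates). Camera axes: x right, y down, z forward; pixel columns grow to the right and rows downward; lengths in mm; the calibration is good to about 2 mm. A picture is of the moment at which its call begins: read the wrist's pose just before it. camera_model takes no time and is no camera call; for the wrist camera it gives the pose at the moment of the call.
- workorder.hand_in(): hands the job in; it is judged then, once.
The state is a dict: "clock": time; "qpos": joint angles; "dq": joint speeds; "joint_efforts": joint torques, N m; "position": TCP position; "tool_rot": TCP orientation; "wrist_force": force on the tool from outside, world axes, zero at the start; "torque": the same for the moment, N m; "opening": finger opening in mm; "grip_force": force on a finger pad.
Only numpy, scipy, OpenCV 4.12 (cv2) and the standard library are available. Lean on these libraries where they do the work, as an engineer would, in place of code of your own. Each camera call takes 0.05 s, during which the arm holds its last target. There are 200 camera calls.

## Working session

There is one attempt and no reset: what is moved stays moved. The work goes in short steps, Python scripts to look and compute and a tool call to move; the robot and the scene stay as the last step left them, time stands still between calls to the robot, and variables do not carry over. Pictures are saved under pics/ and viewed, at most 14 in all, crops included, and the job is handed in when it is done.

Besides the shell and the picture viewer there is one more tool, called after "Emit:" by a JSON object that holds its "fn" and its "kwargs". play_rows: Moves the arm, as the interface text tells. Its arguments: {"type":"object","properties":{"grip":{"type":"array"},"translation":{"type":"array"},"delta_rot":{"type":"array"}},"required":["grip","translation","delta_rot"]}

```bash
mkdir -p pics; python3 - <<'E'
from bench import env, eyes, workorder
import cv2, numpy as np
s=env.read_state(); print({k:np.round(v,3) for k,v in s.items()}, env.grasp_offset)
for n in ("top","side","wrist"):
    m=eyes.camera_model(n); im=eyes.get_image(n); cv2.imwrite(f"pics/{n}0.png",im)
    print(n,{k:np.round(v,4).tolist() for k,v in m.items()})
E
```

```text
{'clock': np.float64(0.0), 'qpos': array([-0.937,  0.502, -0.427,  1.551,  0.221,  1.138, -0.21 ]), 'dq': array([-0.001,  0.   , -0.002, -0.002,  0.   ,  0.   ,  0.   ]), 'joint_efforts': array([ 1.0000e-03, -5.6953e+01, -5.8160e+00, -2.8093e+01,  1.1000e-02,
        1.2000e-02,  0.0000e+00]), 'position': array([235.363, 605.134, 230.251]), 'tool_rot': array([-5.790e-01, -3.087e+00,  3.000e-03]), 'wrist_force': array([ 0.507, -0.159, -0.048]), 'torque': array([-0.009, -0.016, -0.004]), 'grip_force': np.float64(0.0), 'opening': np.float64(85.333)} 18.700000000000003
top {'fx': 529.4187, 'fy': 529.4187, 'cx': 273.5416, 'cy': 203.9828, 'k1': -0.1721, 'pose': [[-0.1162, -0.9681, 0.2222, 190.0311], [-0.9932, 0.1145, -0.0206, -39.1183], [-0.0055, -0.2231, -0.9748, 1586.9196], [0.0, 0.0, 0.0, 1.0]]}
side {'fx': 460.1537, 'fy': 460.1537, 'cx': 274.8415, 'cy': 212.0249, 'k1': 0.0184, 'pose': [[0.9703, -0.1642, 0.1775, 273.9815], [-0.2413, -0.6139, 0.7516, -1016.9723], [-0.0145, -0.7722, -0.6353, 920.1346], [0.0, 0.0, 0.0, 1.0]]}
wrist {'fx': 369.1705, 'fy': 369.1705, 'cx': 275.3784, 'cy': 208.6379, 'k1': -0.0457, 'pose': [[0.362, 0.9011, 0.2385, 175.6186], [0.9322, -0.3491, -0.0961, 629.1353], [-0.0034, 0.2572, -0.9664, 371.867], [0.0, 0.0, 0.0, 1.0]]}
```

View pics/top0.png

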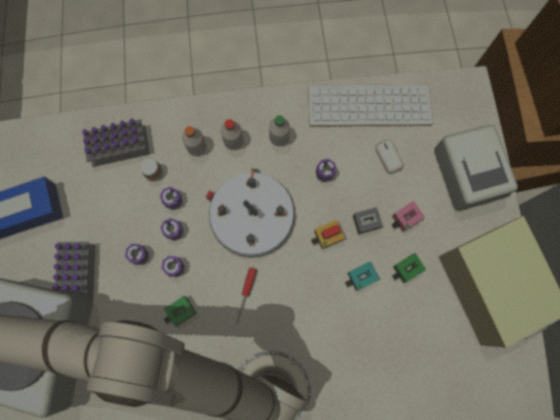

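View pics/side0.png

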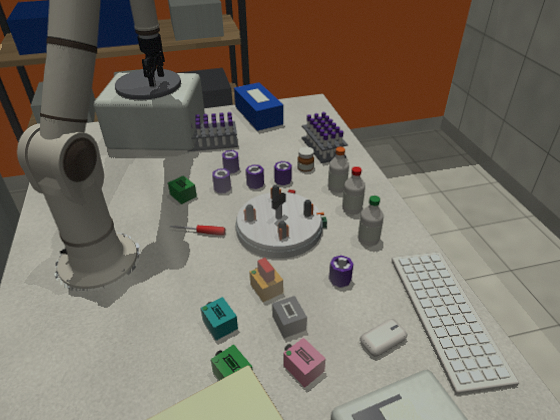

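Top view: hubs at about (171,198), (172,229), (136,254), (173,266), (326,170); turntable centre at (252,212), with shafts at (252,182), (221,210), (281,210) and (251,240); yellow switch with red tongue at (330,234), grey dock at (368,221). The side view agrees: four hubs sit left of the turntable and one stands near the keyboard.

```bash
cat > h.py <<'E'
from bench import env, eyes, workorder
import cv2, numpy as np
from scipy.spatial.transform import Rotation as R
def ray(m,uv):
    d=np.array([(uv[0]-m['cx'])/m['fx'],(uv[1]-m['cy'])/m['fy']]); p=d.copy()
    for _ in range(20): p=d/(1+m['k1']*(p@p))
    P=np.array(m['pose']); v=P[:3,:3]@np.r_[p,1]; return P[:3,3],v/np.linalg.norm(v)
def plane(m,uv,z):
    o,v=ray(m,uv); return o+v*(z-o[2])/v[2]
def tri(obs):
    A=np.zeros((3,3));b=np.zeros(3)
    for m,uv in obs:
        o,v=ray(m,uv); M=np.eye(3)-np.outer(v,v); A+=M;b+=M@o
    x=np.linalg.solve(A,b)
    return x,[np.linalg.norm((np.eye(3)-np.outer(v,v))@(x-o)) for o,v in [ray(*q) for q in obs]]
def proj(m,p):
    P=np.array(m['pose']); c=P[:3,:3].T@(np.asarray(p)-P[:3,3]); s=c[:2]/c[2]; s=s*(1+m['k1']*(s@s))
    return s*m['fx']+[m['cx'],m['cy']]
def yaw(): # world angle of tool x
    x=R.from_rotvec(env.read_state()['tool_rot']).as_matrix(); return np.degrees(np.arctan2(x[1,0],x[0,0])), x
def go(p,yawdeg=None,axis='x'):
    "shift/turn in tool axes from the measured pose to a tool-down pose with tool x at yawdeg (world)"
    s=env.read_state(); y,M=yaw(); 
    if yawdeg is None: yawdeg=y
    c,sn=np.cos(np.radians(yawdeg)),np.sin(np.radians(yawdeg))
    G=np.array([[c,sn,0],[sn,-c,0],[0,0,-1]])
    print('at',s['position'].round(1),'yaw',round(y,1),'t',round(s['clock'],1),'q7',s['qpos'][6].round(2),'-> shift',(M.T@(np.asarray(p)-s['position'])).round(1),'turn',np.degrees(R.from_matrix(M.T@G).as_rotvec()).round(1))
def snap(n,name):
    m=eyes.camera_model(n); im=eyes.get_image(n); cv2.imwrite(f'pics/{name}.png',im)
    np.save(f'pics/{name}.npy',m,allow_pickle=True); return m,im
def load(name): return np.load(f'pics/{name}.npy',allow_pickle=True).item(), cv2.imread(f'pics/{name}.png')
E
python3 - <<'E'
from h import *
m=eyes.camera_model('top')
for n,uv,z in [('h1',(171,198),60),('h2',(172,229),60),('h3',(136,254),60),('h4',(173,266),60),('h5',(326,170),60),('tt',(252,214),45),('tbar',(251,208),120),('sw',(331,234),70),('dock',(368,220),50),('jar',(150,166),70),('bo',(190,131),150),('br',(229,125),150),('bg',(279,121),150),('pink',(408,215),50),('grn',(180,312),50),('sUp',(252,182),97),('sL',(221,210),97),('sR',(281,210),97),('sD',(251,240),97),('blackturq',(363,277),50)]:
    print(n,plane(m,uv,z).round(0)[:2])
go((480,0,330),0)
w=eyes.camera_model('wrist'); y,M=yaw(); print('cam in tool',M.T@(np.array(w['pose'])[:3,3]-env.read_state()['position']), (M.T@np.array(w['pose'])[:3,:3]).round(2))
E
```

```text
h1 [592. 231.]
h2 [498. 235.]
h3 [436. 348.]
h4 [389. 241.]
h5 [ 624. -240.]
tt [519.  -4.]
tbar [520.  -5.]
sw [ 427. -227.]
dock [ 459. -345.]
jar [697. 286.]
bo [762. 146.]
br [766.  31.]
bg [ 761. -114.]
pink [ 459. -467.]
grn [255. 233.]
sUp [602. -16.]
sL [530.  82.]
sR [509. -90.]
sD [433.   5.]
blackturq [ 293. -305.]
at [235.4 605.3 230.5] yaw 158.8 t 0.1 q7 -0.21 -> shift [-447.3 -475.7  -98.8] turn [-0.000e+00  1.000e-01  1.588e+02]
cam in tool [  64.33859441    0.39295348 -141.49921593] [[ 0.   -0.97 -0.26]
 [ 1.    0.   -0.  ]
 [ 0.   -0.26  0.97]]
```

Emit:
{"fn": "play_rows", "kwargs": {"grip": [100,100,100,100,100,100,100,100,100,100,100,100], "translation": [[-333,-153,-40],[-333,-153,-40],[-333,-153,-40],[-333,-153,-40],[-333,-153,-40],[-333,-153,-40],[-333,-153,-40],[-333,-153,-40],[-333,-153,-40],[-333,-153,-40],[-333,-153,-40],[-333,-153,-40]], "delta_rot": [[0,0,68.8],[0,0,68.8],[0,0,68.8],[0,0,68.8],[0,0,68.8],[0,0,68.8],[0,0,68.8],[0,0,68.8],[0,0,68.8],[0,0,68.8],[0,0,68.8],[0,0,68.8]]}}

```text
clock: 1.35
position: [488.9, 344.2, 271.0]
tool_rot: [-2.217, -2.225, 0.001]
wrist_force: [0.0, -0.3, 0.0]
opening: 85.0
grip_force: 0.0
```

```bash
python3 - <<'E'
from h import *
snap('wrist','wL1'); snap('top','top1'); go((520,60,300),90); print(env.read_state()['qpos'].round(2))
E
```

```text
at [489.4 343.7 271.1] yaw 90.1 t 1.4 q7 -0.69 -> shift [-283.8   29.9  -28.9] turn [-0.  -0.   0.1]
[-0.58  0.34 -0.1   1.65  0.04  1.15 -0.69]
```

View pics/wL1.png

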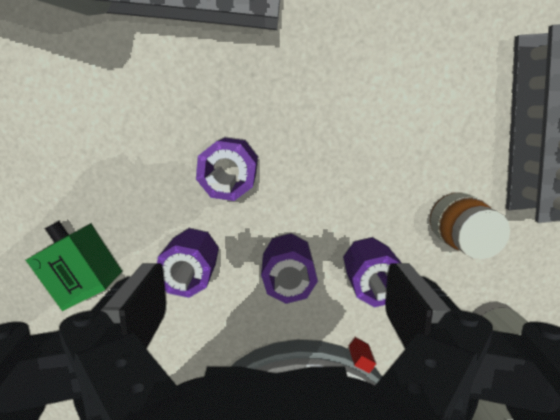

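Four hubs on the left are visible at (228,170), (186,265), (289,268) and (373,272); the keyways need a closer look. Next I take a tour of pictures.

Emit:
{"fn": "play_rows", "kwargs": {"grip": [100,100,100,100,100,100], "translation": [[-164,0,40],[-164,0,40],[-164,0,40],[-164,0,40],[-164,0,40],[-164,0,40]], "delta_rot": [[0,0,0],[0,0,0],[0,0,0],[0,0,0],[0,0,0],[0,0,0]]}}

```text
clock: 2.05
position: [490.3, 179.5, 231.6]
tool_rot: [-2.221, -2.221, -0.002]
wrist_force: [-0.1, 1.1, 0.5]
opening: 85.5
grip_force: 0.0
```

```bash
python3 - <<'E'
from h import *
snap('wrist','wL2')
E
```

Emit:
{"fn": "play_rows", "kwargs": {"grip": [100,100,100,100,100,100,100,100,100], "translation": [[-290,30,-30],[-290,30,-30],[-290,30,-30],[-290,30,-30],[-290,30,-30],[-290,30,-30],[-290,30,-30],[-290,30,-30],[-290,30,-30]], "delta_rot": [[0,0,0],[0,0,0],[0,0,0],[0,0,0],[0,0,0],[0,0,0],[0,0,0],[0,0,0],[0,0,0]]}}

```text
clock: 3.0
position: [520.8, -108.7, 261.2]
tool_rot: [-2.217, -2.224, -0.001]
wrist_force: [0.8, 0.2, 0.1]
opening: 85.8
grip_force: 0.0
```

```bash
python3 - <<'E'
from h import *
snap('wrist','wT1');snap('top','top2'); print(env.read_state()['position'])
E
```

```text
[ 520.49567373 -108.80357311  261.13482713]
```

Emit:
{"fn": "play_rows", "kwargs": {"grip": [100,100,100,100,100,100,100,100,100], "translation": [[-290,-20,0],[-290,-20,0],[-290,-20,0],[-290,-20,0],[-290,-20,0],[-290,-20,0],[-290,-20,0],[-290,-20,0],[-290,-20,0]], "delta_rot": [[0,0,0],[0,0,0],[0,0,0],[0,0,0],[0,0,0],[0,0,0],[0,0,0],[0,0,0],[0,0,0]]}}

```text
clock: 4.0
position: [501.2, -398.9, 260.9]
tool_rot: [-2.218, -2.223, -0.002]
wrist_force: [1.1, 1.4, -0.2]
opening: 85.3
grip_force: 0.0
```

```bash
python3 - <<'E'
from h import *
snap('wrist','wR1');snap('top','top3'); print(env.read_state()['position'],yaw()[0])
a,b=[load(n) for n in('wL2','wT1')]
def crop(q,p,r,s):
    u,v=proj(q[0],p).round().astype(int); c=cv2.copyMakeBorder(q[1],r,r,r,r,cv2.BORDER_CONSTANT)[v:v+2*r,u:u+2*r]
    return cv2.resize(c,(s,s),interpolation=cv2.INTER_CUBIC)
hubs=[(592,231,60),(498,235,60),(436,348,60),(389,241,60)]
A=np.hstack([crop(a,p,38,200) for p in hubs])
t=cv2.resize(b[1],(533,400)); rr=load('wR1'); h5=crop(rr,(624,-240,60),38,200)
B=np.zeros((400,800,3),np.uint8); B[:,:533]=t; B[:200,560:760]=h5; B[200:,560:760]=crop(rr,(427,-227,70),55,200)
cv2.imwrite('pics/comp1.png',np.vstack([A,B]))
E
```

```text
[ 501.1792325  -398.95217354  261.25412183] 90.16534537010756Traceback (most recent call last):
  File "<stdin>", line 8, in <module>
  File "<stdin>", line 6, in crop
cv2.error: OpenCV(4.12.0) /io/opencv/modules/imgproc/src/resize.cpp:4208: error: (-215:Assertion failed) !ssize.empty() in function 'resize'
```

View pics/wR1.png

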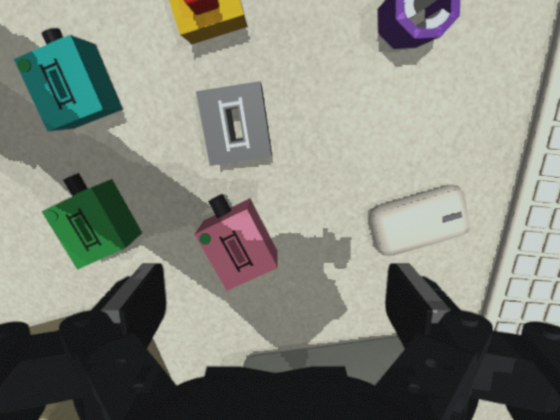

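wR1: dock at (234,124), pink/green/turquoise decoys; yellow switch and hub 5 are cut off at the top, so I step back for them.

Emit:
{"fn": "play_rows", "kwargs": {"grip": [100,100,100,100,100], "translation": [[110,0,0],[110,0,0],[110,0,0],[110,0,0],[110,0,0]], "delta_rot": [[0,0,0],[0,0,0],[0,0,0],[0,0,0],[0,0,0]]}}

```text
clock: 4.6
position: [500.3, -291.7, 261.9]
tool_rot: [2.22, 2.221, -0.0]
wrist_force: [0.4, -1.5, -0.3]
opening: 85.4
grip_force: 0.0
```

```bash
cat >> h.py <<'E'
def crop(q,p,r,s):
    u,v=proj(q[0],p).round().astype(int); c=cv2.copyMakeBorder(q[1],r,r,r,r,cv2.BORDER_CONSTANT)[max(v,0):v+2*r,max(u,0):u+2*r]
    return cv2.resize(c,(s,s),interpolation=cv2.INTER_CUBIC)
E
python3 - <<'E'
from h import *
snap('wrist','wR2'); print(env.read_state()['position'],yaw()[0])
a,b,l,rr=[load(n) for n in('wL2','wT1','wL1','wR2')]
hubs=[(592,231,60),(498,235,60),(436,348,60),(389,241,60)]
A=np.hstack([crop(l if i==2 else a,p,38,200) for i,p in enumerate(hubs)])
t=cv2.resize(b[1],(533,400)); h5=crop(rr,(624,-240,60),38,200)
B=np.zeros((400,800,3),np.uint8); B[:,:533]=t; B[:200,560:760]=h5; B[200:,560:760]=crop(rr,(427,-227,70),60,200)
cv2.imwrite('pics/comp1.png',np.vstack([A,B]))
for p in hubs: print(proj((l if p[1]>300 else a)[0],p).round())
print(proj(rr[0],(624,-240,60)),proj(rr[0],(427,-227,70)))
E
```

```text
[ 499.90428444 -292.69907671  261.74193471] 89.91258421818718
[396. 128.]
[284. 122.]
[220. 175.]
[152. 115.]
[409.89646928 125.57313477] [191.17757037 110.46990863]
```

View pics/comp1.png

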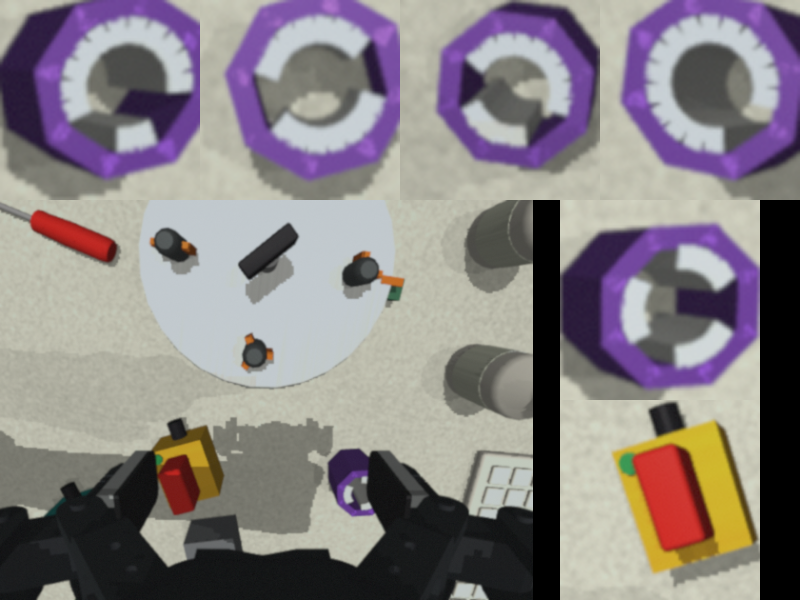

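Hub 1 (x≈592, y≈231) has two keyways about 90° apart, so it is hub_a. Hub 2 (498,235) has opposite keyways (hub_c), and hub 3 (436,348) has about 135° (hub_b). Hub 4 (389,241) has a single keyway (hub_e, leave it), and hub 5 (624,-240) has three (hub_d). The red handle sits on the yellow switch, tilted about 20°. Next I measure the tongue and dock.

```bash
cat >> h.py <<'E'
def rect(q,c,z,half=60,s=0.5):
    "top-view patch at height z: columns +x, rows -y, s mm per px, centred on c"
    n=int(2*half/s); g=(np.arange(n)+.5)*s-half
    X,Y=np.meshgrid(c[0]+g,c[1]-g); m=q[0]; P=np.array(m['pose'])
    W=np.stack([X,Y,np.full_like(X,z)],-1)-P[:3,3]; C=W@P[:3,:3]; p=C[...,:2]/C[...,2:]
    p=p*(1+m['k1']*(p**2).sum(-1,keepdims=True))
    return cv2.remap(q[1],(p[...,0]*m['fx']+m['cx']).astype(np.float32),(p[...,1]*m['fy']+m['cy']).astype(np.float32),cv2.INTER_LINEAR)
def box(mask,c,half,s=0.5):
    k,_=cv2.findContours(mask.astype(np.uint8),cv2.RETR_EXTERNAL,cv2.CHAIN_APPROX_NONE); k=max(k,key=cv2.contourArea)
    (u,v),(w,h),a=cv2.minAreaRect(k)
    if w<h: a+=90;w,h=h,w
    return np.round([c[0]+(u+.5)*s-half,c[1]-(v+.5)*s+half,w*s,h*s,(-a)%180],1)  # x y long short angle-of-long-axis
E
python3 - <<'E'
from h import *
out=[]
for n in ('wR2','wT1'):
    q=load(n); c=(427,-227)
    for z in (90,):
        I=rect(q,c,z); H=cv2.cvtColor(I,cv2.COLOR_BGR2HSV); red=((H[...,0]<8)|(H[...,0]>172))&(H[...,1]>150)
        V=H[...,2][red]; th=cv2.threshold(V.reshape(-1,1),0,255,cv2.THRESH_OTSU)[0]
        top=red&(H[...,2]>th); top=cv2.morphologyEx(top.astype(np.uint8),cv2.MORPH_OPEN,np.ones((5,5)))
        print(n,'tongue all',box(red,c,60),'top',box(top,c,60),th); out.append(np.hstack([I,cv2.cvtColor(top*255,cv2.COLOR_GRAY2BGR)]))
    I=rect(q,c,50); H=cv2.cvtColor(I,cv2.COLOR_BGR2HSV); y=(H[...,0]>18)&(H[...,0]<35)&(H[...,1]>120)&(H[...,2]>150)
    y=cv2.morphologyEx(y.astype(np.uint8),cv2.MORPH_OPEN,np.ones((5,5)));print(n,'switch top',box(y,c,60)); out.append(np.hstack([I,cv2.cvtColor(y*255,cv2.COLOR_GRAY2BGR)]))
for n in ('wR1','wR2'):
    q=load(n); c=(459,-345); I=rect(q,c,50); out.append(np.hstack([I,I]))
    H=cv2.cvtColor(I,cv2.COLOR_BGR2HSV); w=(H[...,2]>200)&(H[...,1]<40)
    w=cv2.morphologyEx(w.astype(np.uint8),cv2.MORPH_CLOSE,np.ones((9,9)));print(n,'dock frame',box(w,c,60))
r=[np.hstack(out[i:i+2]) for i in (0,2)]+[np.hstack([out[4][:,:240],out[5][:,:240],out[4][:,:480]*0])[:,:960]]
cv2.imwrite('pics/c2.png',cv2.resize(np.vstack(r),(800,600)))
E
```

```text
wR2 tongue all [ 437.6 -225.1   48.    26.7  106.4] top [ 435.4 -225.7   47.8   22.2  106.1] 149.0
wR2 switch top [ 438.3 -224.8   69.8   53.2  106. ]
wT1 tongue all [ 439.  -216.7   59.3   35.   106.7] top [ 435.8 -223.    49.1   22.9  106.3] 103.0
wT1 switch top [ 434.  -206.    50.8   32.3   16.1]
wR1 dock frame [ 462.6 -346.    44.2   20.4   98.5]
wR2 dock frame [ 496.8 -315.5   60.5   44.    90. ]
```

View pics/c2.png

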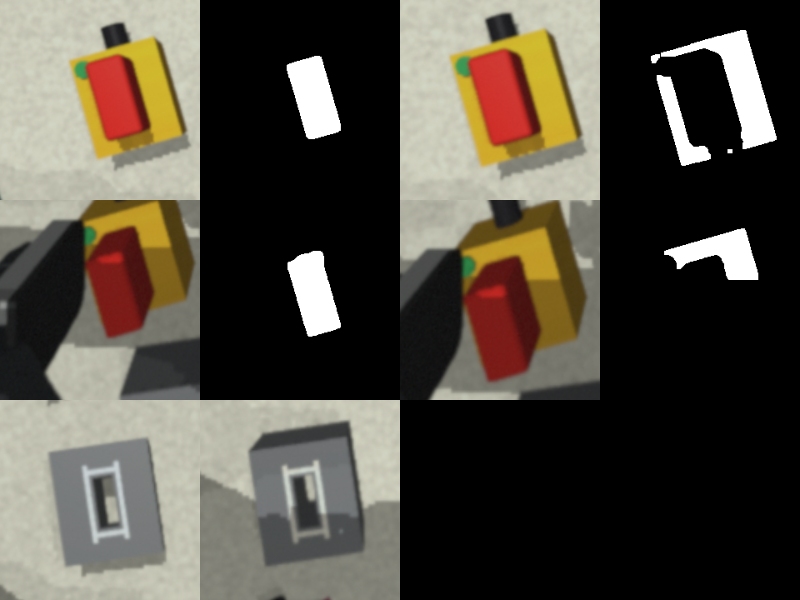

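Handle top at about (435.6, -225), long axis 106°, and both views agree at z=90. Dock slot at (462.6, -346), axis 98.5°.

```bash
python3 - <<'E'
from h import *
go((435.6,-225,100),106.1); go((435.6,-225,58),106.1)
E
```

```text
at [ 499.9 -292.7  261.7] yaw 89.9 t 4.7 q7 0.56 -> shift [ 67.8 -64.5 161.6] turn [  0.    0.1 -16.2]
at [ 499.9 -292.7  261.7] yaw 89.9 t 4.7 q7 0.56 -> shift [ 67.9 -64.5 203.6] turn [  0.    0.1 -16.2]
```

Emit:
{"fn": "play_rows", "kwargs": {"grip": [100,100,100,100,100,100,100,100,100,100,100,100], "translation": [[68,-64.5,60],[68,-64.5,110],[68,-64.5,140],[68,-64.5,150],[68,-64.5,155],[68,-64.5,170],[68,-64.5,185],[68,-64.5,195],[68,-64.5,203],[68,-64.5,203],[68,-64.5,203],[68,-64.5,203]], "delta_rot": [[0,0,-8],[0,0,-16.2],[0,0,-16.2],[0,0,-16.2],[0,0,-16.2],[0,0,-16.2],[0,0,-16.2],[0,0,-16.2],[0,0,-16.2],[0,0,-16.2],[0,0,-16.2],[0,0,-16.2]]}}

```text
clock: 5.85
position: [436.0, -223.8, 58.9]
tool_rot: [1.887, 2.51, 0.0]
wrist_force: [0.6, -0.0, 0.6]
opening: 85.5
grip_force: 0.0
```

Emit:
{"fn": "play_rows", "kwargs": {"grip": [0,0,0,0,0,0,0,0,0,0], "translation": [[0,0,0],[0,0,0],[0,0,0],[0,0,0],[0,0,0],[0,0,0],[0,0,0],[0,0,0],[0,0,0],[0,0,0]], "delta_rot": [[0,0,0],[0,0,0],[0,0,0],[0,0,0],[0,0,0],[0,0,0],[0,0,0],[0,0,0],[0,0,0],[0,0,0]]}}

```text
clock: 6.85
position: [435.4, -223.4, 58.5]
tool_rot: [-1.887, -2.511, -0.0]
wrist_force: [-2.0, 1.3, 5.4]
opening: 23.1
grip_force: 59.3
```

```bash
python3 - <<'E'
from h import *
s=env.read_state(); print({k:np.round(s[k],2) for k in('position','wrist_force','torque','opening','grip_force')}); go((435.6,-225,58),106.1)
E
```

```text
{'position': array([ 435.44, -223.4 ,   58.51]), 'wrist_force': array([-2.  ,  1.31,  5.43]), 'torque': array([ 0.13,  0.46, -0.01]), 'opening': np.float64(23.07), 'grip_force': np.float64(59.31)}
at [ 435.4 -223.4   58.5] yaw 106.2 t 6.8 q7 0.81 -> shift [-1.6 -0.3  0.5] turn [-0.  -0.   0.1]
```

Emit:
{"fn": "play_rows", "kwargs": {"grip": [0,0,0,0,0,0,0,0,0,0,0,0], "translation": [[0,0,-10],[0,0,-25],[0,0,-45],[0,0,-60],[0,0,-60],[-40,-3,-60],[-80,-6,-60],[-124,-8,-60],[-124,-8,-60],[-124,-8,-60],[-124,-8,-50],[-124,-8,-50]], "delta_rot": [[0,0,0],[0,0,0],[0,0,0],[0,0,0],[0,0,0],[0,0,3],[0,0,7.7],[0,0,7.7],[0,0,7.7],[0,0,7.7],[0,0,7.7],[0,0,7.7]]}}

```text
clock: 8.05
position: [461.3, -342.1, 106.3]
tool_rot: [-2.047, -2.378, -0.001]
wrist_force: [-0.6, 0.3, -0.9]
opening: 23.0
grip_force: 58.9
```

```bash
python3 - <<'E'
from h import *
s=env.read_state(); print({k:np.round(s[k],2) for k in('wrist_force','torque','opening','grip_force')}); go((462.6,-344.4,58.5),98.5)
q=snap('top','top4'); s=snap('side','side4')
cv2.imwrite('pics/c3.png',np.hstack([crop(q,(455,-300,60),60,400),crop(s,(455,-300,60),60,400)]))
E
```

```text
{'wrist_force': array([-0.57,  0.25, -0.94]), 'torque': array([ 0.02,  0.06, -0.02]), 'opening': np.float64(22.98), 'grip_force': np.float64(58.89)}
at [ 461.3 -342.1  106.3] yaw 98.6 t 8.1 q7 0.87 -> shift [-2.6  1.  47.7] turn [-0.1 -0.2  0.1]
```

View pics/c3.png

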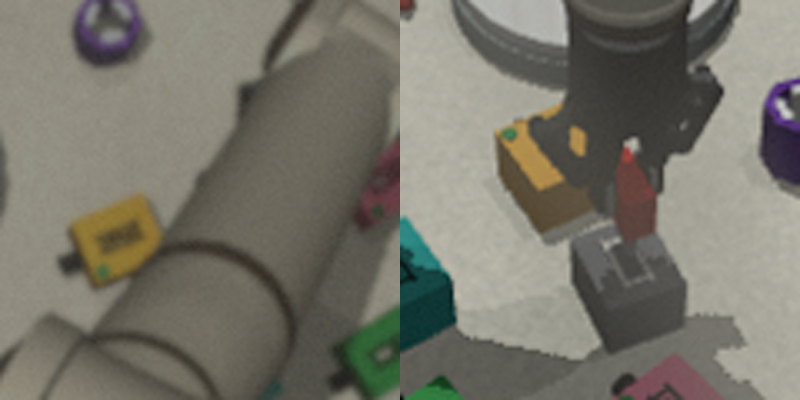

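The tongue is out of the switch and held just above the dock slot; now I lower it.

Emit:
{"fn": "play_rows", "kwargs": {"grip": [0,0,0,0,0,0,0,0,0], "translation": [[-2.6,1,0],[-2.6,1,0],[-2.6,1,12],[-2.6,1,20],[-2.6,1,28],[-2.6,1,36],[-2.6,1,44],[-2.6,1,47],[-2.6,1,47]], "delta_rot": [[0,0,0],[0,0,0],[0,0,0],[0,0,0],[0,0,0],[0,0,0],[0,0,0],[0,0,0],[0,0,0]]}}

```text
clock: 9.05
position: [463.2, -346.9, 60.5]
tool_rot: [-2.051, -2.378, 0.0]
wrist_force: [0.0, 0.6, -1.0]
opening: 23.5
grip_force: 58.9
```

```bash
python3 - <<'E'
from h import *
s=env.read_state(); print({k:np.round(s[k],2) for k in('wrist_force','torque','opening','grip_force')}); go((462.6,-344.4,58.5),98.5)
E
```

```text
{'wrist_force': array([ 0.01,  0.61, -1.01]), 'torque': array([-0.04,  0.  ,  0.04]), 'opening': np.float64(23.51), 'grip_force': np.float64(58.89)}
at [ 463.2 -346.9   60.5] yaw 98.4 t 9.1 q7 0.89 -> shift [ 2.6 -0.3  2. ] turn [-0.1 -0.  -0.1]
```

Emit:
{"fn": "play_rows", "kwargs": {"grip": [0,0,0,0,0], "translation": [[2,0,0],[2,0,1],[2,0,2],[2,0,2.5],[2,0,2.5]], "delta_rot": [[0,0,0],[0,0,0],[0,0,0],[0,0,0],[0,0,0]]}}

```text
clock: 9.55
position: [463.4, -345.2, 58.9]
tool_rot: [2.052, 2.379, 0.0]
wrist_force: [0.2, 0.1, -2.1]
opening: 23.4
grip_force: 58.9
```

```bash
python3 - <<'E'
from h import *
s=env.read_state(); print({k:np.round(s[k],2) for k in('wrist_force','torque','opening','grip_force')}); go((462.6,-344.4,58.5),98.5)
E
```

```text
{'wrist_force': array([ 0.21,  0.12, -2.09]), 'torque': array([ 0.03, -0.04,  0.04]), 'opening': np.float64(23.38), 'grip_force': np.float64(58.89)}
at [ 463.4 -345.2   58.9] yaw 98.5 t 9.6 q7 0.89 -> shift [ 0.9 -0.7  0.4] turn [ 0.  0. -0.]
```

Emit:
{"fn": "play_rows", "kwargs": {"grip": [100,100,100,100,100,100,100], "translation": [[0,0,0],[0,0,0],[0,0,0],[0,0,0],[0,0,0],[0,0,-30],[0,0,-80]], "delta_rot": [[0,0,0],[0,0,0],[0,0,0],[0,0,0],[0,0,0],[0,0,0],[0,0,0]]}}

```text
clock: 10.25
position: [460.9, -343.2, 136.2]
tool_rot: [-2.046, -2.373, 0.002]
wrist_force: [1.4, -0.5, 0.8]
opening: 85.7
grip_force: 0.0
```

Emit:
{"fn": "play_rows", "kwargs": {"grip": [100,100,100,100,100,100,100,100,100,100,100], "translation": [[259,96,-241],[259,96,-241],[259,96,-241],[259,96,-241],[259,96,-241],[259,96,-241],[259,96,-241],[259,96,-241],[259,96,-241],[259,96,-241],[259,96,-241]], "delta_rot": [[0,0,8.5],[0,0,8.5],[0,0,8.5],[0,0,8.5],[0,0,8.5],[0,0,8.5],[0,0,8.5],[0,0,8.5],[0,0,8.5],[0,0,8.5],[0,0,8.5]]}}

```text
clock: 11.35
position: [519.0, -77.1, 378.0]
tool_rot: [-2.225, -2.216, 0.004]
wrist_force: [0.1, -0.1, -0.8]
opening: 85.4
grip_force: 0.0
```

```bash
python3 - <<'E'
from h import *
q=snap('wrist','wT2'); snap('top','top5'); t=load('wT1'); print(env.read_state()['position'],yaw()[0],env.read_state()['qpos'].round(2))
I=rect(q,(519,-4),97,115,0.4)
cv2.imwrite('pics/c4.png',I)
E
```

```text
[519.2559586  -76.72022783 378.25018703] 89.77662845526926 [-0.06  0.13  0.17  1.68 -0.02  1.34  0.11]
```

View pics/c4.png

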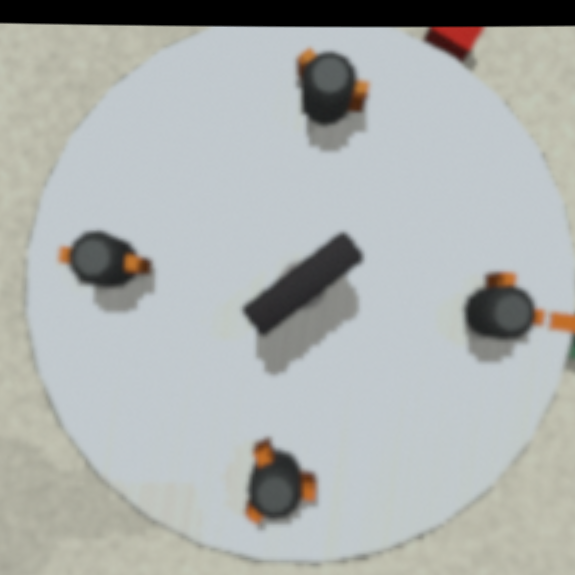

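The rectified turntable at z=97 shows shaft_c left (92,255), shaft_b top (329,75), shaft_a right (513,313) and shaft_d bottom (275,490). The radius comes out at 85 mm, as it should. Disc x is about −7.7°, with the red stop at (460,35). Next I fit shafts and hubs numerically.

```bash
cat >> h.py <<'E'
from scipy.optimize import least_squares
KW={'a':[0,90],'b':[0,135],'c':[0,180],'d':[0,120,240],'e':[0]}
def fithub(q,c,kind,z=60,dbg=None,s=0.5,half=42):
    I=rect(q,c,z,half,s); H=cv2.cvtColor(I,cv2.COLOR_BGR2HSV).astype(int); L=H[...,2]
    hue=(H[...,0]>120)&(H[...,0]<155)&(H[...,1]>80)
    vt=cv2.threshold(L[hue].astype(np.uint8).reshape(-1,1),0,255,cv2.THRESH_OTSU)[0]
    P=(hue&(L>vt)).astype(float); W=((H[...,1]<60)&(L>150)).astype(float)
    n=I.shape[0]; g=(np.arange(n)+.5)*s-half; X,Y=np.meshgrid(g,-g); best=(-9e9,)
    P=cv2.GaussianBlur(P,(0,0),1.2);W=cv2.GaussianBlur(W,(0,0),1.2)
    def sc(dx,dy,t):
        x,y=X-dx,Y-dy; r=np.hypot(x,y); a=np.radians(t)
        oc=np.max([x*np.cos(a+k*np.pi/4)+y*np.sin(a+k*np.pi/4) for k in range(8)],0)
        kw=np.zeros_like(r,bool)
        for k in KW[kind]:
            b=a+np.radians(k); kw|=(np.abs(-x*np.sin(b)+y*np.cos(b))<5)&(x*np.cos(b)+y*np.sin(b)>0)&(r<20)&(r>13)
        lin=(r<20)&(r>13)&~kw; pu=(oc<28)&(r>20); out=(oc>28.5)&(oc<33)
        return 1.0*P[pu].sum()-P[out].sum()+2*(W[lin].sum()-2*W[kw].sum()-W[(r<12)].sum()*.5)-P[r<20].sum()
    per={'c':180,'d':120}.get(kind,360)
    p=max(((dx,dy,t) for dx in range(-10,11,4) for dy in range(-10,11,4) for t in range(0,per,15)),key=lambda p:sc(*p))
    for st in ((2,2,6),(1,1,3),(.5,.5,1.5),(.25,.25,.75)):
        while 1:
            b=max(((p[0]+i*st[0],p[1]+j*st[1],p[2]+k*st[2]) for i in(-1,0,1) for j in(-1,0,1) for k in(-1,0,1)),key=lambda p:sc(*p))
            if b==p: break
            p=b
    full=(P.sum(),W.sum())
    print(kind,'hub at',np.round([c[0]+p[0],c[1]+p[1]],1),'ang',round(p[2]%per,1),'score',round(sc(*p)),round(sc(*p)/((2597-1257+2*600)/s/s),2))
    if dbg is not None:
        D=cv2.resize(I,None,fx=2,fy=2); f=lambda x,y:(int((x+half)/s*2),int((half-y)/s*2)); a=np.radians(p[2]); rr=28/np.cos(np.pi/8)
        cv2.polylines(D,[np.array([f(p[0]+rr*np.cos(a+(k+.5)*np.pi/4),p[1]+rr*np.sin(a+(k+.5)*np.pi/4)) for k in range(8)])],True,(0,255,0))
        for k in KW[kind]: b=a+np.radians(k); cv2.line(D,f(p[0],p[1]),f(p[0]+20*np.cos(b),p[1]+20*np.sin(b)),(0,0,255))
        dbg.append(cv2.resize(D,(260,260)))
    return c[0]+p[0],c[1]+p[1],p[2]%per
def fitshafts(q,pts,z=97):
    "dark-grey tip discs"
    out=[]
    for c in pts:
        I=cv2.cvtColor(rect(q,c,z,16,.2),cv2.COLOR_BGR2GRAY); out.append(I)
    return out
E
python3 - <<'E'
from h import *
dbg=[]
fithub(load('wL2'),(592,231),'a',dbg=dbg);fithub(load('wL2'),(498,235),'c',dbg=dbg);fithub(load('wL1'),(436,348),'b',dbg=dbg);fithub(load('wL2'),(389,241),'e',dbg=dbg);fithub(load('wR2'),(624,-240),'d',dbg=dbg)
fithub(load('wL1'),(498,235),'c');fithub(load('wL1'),(592,231),'a')
q=load('wT2');q1=load('wT1')
tips={'b':(535.4,81.3),'c':(440.6,9.2),'a':(609,-14),'d':(513.6,-84.8)}
T=[]
for n,p in tips.items(): T.append(cv2.resize(rect(q,p,97,14,.2),(200,200)))
for n in 'cad': T.append(cv2.resize(rect(q1,tips[n],97,14,.2),(200,200)))
T.append(T[0]*0)
M=np.vstack([np.hstack(dbg[:3])[:200]]) 
cv2.imwrite('pics/c5.png',np.vstack([np.hstack([cv2.resize(d,(160,160)) for d in dbg]),np.hstack(T[:4]),np.hstack(T[4:])]))
E
```

```text
a hub at [599.2 235.8] ang 240.0 score 8450 0.83
c hub at [504. 240.] ang 15.8 score 8055 0.79
b hub at [440.8 352.2] ang 171.0 score 8185 0.81
e hub at [392.5 246. ] ang 300.8 score 9183 0.9
d hub at [ 631.2 -242.5] ang 3.8 score 7723 0.76
c hub at [503.8 241. ] ang 15.8 score 4260 0.42
a hub at [599.  236.5] ang 240.0 score 5464 0.54
```

View pics/c5.png

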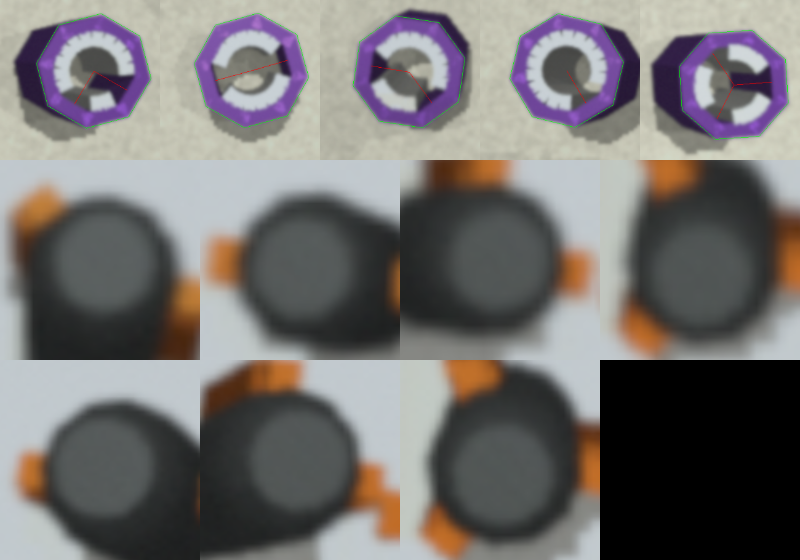

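Hub overlays fit the outlines well, and the tips in wT1 and wT2 agree within 0.4 mm at z=97. Disc centre is (525,-3), with the radial direction of shaft_a at −7.5°. Next I check each shaft's own key angle.

```bash
cat > keys.py <<'E'
from h import *
def keyang(q,c,kind,off):
    im=q[1]; H=cv2.cvtColor(im,cv2.COLOR_BGR2HSV); orange=((H[...,0]>4)&(H[...,0]<22)&(H[...,1]>130)).astype(np.uint8)
    u,v=proj(q[0],(*c,75)).astype(int); r=45; win=np.zeros_like(orange); cv2.circle(win,(u,v),32,1,-1)
    res=[]
    for t in np.arange(-30,31,1.0):
        m=np.zeros_like(orange); a=np.radians(t)
        def P(x,y,z): return proj(q[0],(c[0]+x*np.cos(a)-y*np.sin(a),c[1]+x*np.sin(a)+y*np.cos(a),z))
        for k in KW[kind]:
            b=np.radians(k); pts=[]
            for rr in (11.5,17):
                for w in(-3.5,3.5):
                    for z in (45,83): pts.append(P(rr*np.cos(b)-w*np.sin(b),rr*np.sin(b)+w*np.cos(b),z))
            cv2.fillConvexPoly(m,cv2.convexHull(np.round(np.array(pts)*16).astype(np.int32)),1,shift=4)
        body=[proj(q[0],(c[0]+rr*np.cos(x),c[1]+rr*np.sin(x),z)) for x in np.linspace(0,6.28,24) for rr,z in((11.5,45),(11.5,89),(7,97))]
        bm=np.zeros_like(m); cv2.fillConvexPoly(bm,cv2.convexHull(np.round(np.array(body)*16).astype(np.int32)),1,shift=4)
        # far keys hidden by body only roughly: ignore the body area
        w=(win==1)&(bm==0); res.append(((m&orange)[w].sum()/max(1,(m|orange)[w].sum()),t))
    return sorted(res)[::-1][:3]
S={'a':(609.1,-14.2),'b':(535.9,81.2),'c':(441,8.2),'d':(513.8,-87)}
if __name__=='__main__':
    for n in S:
        for w in ('wT2','wT1') if n!='b' else ('wT2',):
            print(n,w,np.round(keyang(load(w),S[n],n,0),2).tolist())
E
python3 keys.py; python3 -c "
from h import *
go((599.2,235.8,150),60)"
```

```text
a wT2 [[0.21, -6.0], [0.21, -13.0], [0.21, -14.0]]
a wT1 [[0.41, -12.0], [0.41, -10.0], [0.41, -14.0]]
b wT2 [[0.45, -14.0], [0.45, -17.0], [0.45, -13.0]]
c wT2 [[0.3, -5.0], [0.29, -4.0], [0.29, -9.0]]
c wT1 [[0.41, -12.0], [0.4, -14.0], [0.4, -15.0]]
d wT2 [[0.45, -4.0], [0.44, -8.0], [0.44, -5.0]]
d wT1 [[0.54, -11.0], [0.53, -12.0], [0.53, -7.0]]
at [519.3 -76.7 378.3] yaw 89.8 t 11.4 q7 0.11 -> shift [312.9  79.4 227.9] turn [-0.2  0.1 29.8]
```

Key angles agree with about −7.5° for all shafts. Now hub_c first: look from the grasp yaw.

```bash
python3 -c "
from h import *
go((437,221,200),15.8)"
```

```text
at [519.3 -76.7 378.3] yaw 89.8 t 11.4 q7 0.11 -> shift [297.5 -82.9 178.4] turn [-0.1  0.1 74. ]
```

Emit:
{"fn": "play_rows", "kwargs": {"grip": [85,85,85,85,85,85,85,85,85,85,85,85], "translation": [[297,-83,178],[297,-83,178],[297,-83,178],[297,-83,178],[297,-83,178],[297,-83,178],[297,-83,178],[297,-83,178],[297,-83,178],[297,-83,178],[297,-83,178],[297,-83,178]], "delta_rot": [[0,0,74],[0,0,74],[0,0,74],[0,0,74],[0,0,74],[0,0,74],[0,0,74],[0,0,74],[0,0,74],[0,0,74],[0,0,74],[0,0,74]]}}

```text
clock: 12.65
position: [438.3, 221.0, 202.0]
tool_rot: [3.111, 0.437, 0.001]
wrist_force: [0.4, -0.2, 0.4]
opening: 72.4
grip_force: 0.0
```

```bash
python3 - <<'E'
from h import *
q=snap('wrist','hc'); print(proj(q[0],(504,240,60)))
c=fithub(q,(504,240),'c'); y=15.8
go((c[0],c[1],80),c[2]); go((c[0],c[1],25),c[2])
E
```

```text
[274.59813345 106.47531062]
c hub at [504. 240.] ang 15.8 score 8112 0.8
at [438.2 221.2 202.1] yaw 16.0 t 12.7 q7 -1.81 -> shift [ 68.3  -0.  122.2] turn [ 0.  -0.   0.2]
at [438.2 221.2 202.1] yaw 16.0 t 12.7 q7 -1.81 -> shift [ 68.3  -0.  177.2] turn [ 0.  -0.   0.2]
```

Same fit from a different yaw, so the hand-eye bias is negligible. Now the grasp.

Emit:
{"fn": "play_rows", "kwargs": {"grip": [85,85,85,85,85,85,85,85,85], "translation": [[40,0,50],[68.3,0,80],[68.3,0,105],[68.3,0,115],[68.3,0,140],[68.3,0,165],[68.3,0,182],[68.3,0,182],[68.3,0,182]], "delta_rot": [[0,0,0.2],[0,0,0.2],[0,0,0.2],[0,0,0.2],[0,0,0.2],[0,0,0.2],[0,0,0.2],[0,0,0.2],[0,0,0.2]]}}

```text
clock: 13.6
position: [503.4, 240.9, 20.8]
tool_rot: [-3.112, -0.431, -0.001]
wrist_force: [-0.3, 0.0, -0.3]
opening: 72.5
grip_force: 0.0
```

Emit:
{"fn": "play_rows", "kwargs": {"grip": [0,0,0,0,0,0,0], "translation": [[0,0,0],[0,0,0],[0,0,0],[0,0,0],[0,0,0],[0,0,0],[0,0,0]], "delta_rot": [[0,0,0],[0,0,0],[0,0,0],[0,0,0],[0,0,0],[0,0,0],[0,0,0]]}}

```text
clock: 14.3
position: [504.6, 241.6, 21.8]
tool_rot: [-3.111, -0.43, -0.005]
wrist_force: [-0.1, -0.8, 6.9]
opening: 55.2
grip_force: 65.0
```

```bash
python3 -c "
from h import *
go((441,8.2,145),-7.5); go((504,240,20),15.8);s=env.read_state();print(s['opening'],s['grip_force'],s['wrist_force'])"
```

```text
at [504.6 241.6  21.8] yaw 15.8 t 14.3 q7 -1.77 -> shift [-124.2  207.2 -123.7] turn [-0.1 -0.2 23.3]
at [504.6 241.6  21.8] yaw 15.8 t 14.3 q7 -1.77 -> shift [-1.   1.3  1.8] turn [-0.  -0.2 -0. ]
55.19121950224557 65.01756955403835 [-0.14707353 -0.79839555  6.8548288 ]
```

Emit:
{"fn": "play_rows", "kwargs": {"grip": [0,0,0,0,0,0,0,0,0,0,0,0], "translation": [[0,0,-40],[0,0,-85],[0,0,-118],[-40,60,-118],[-65,105,-118],[-90,150,-118],[-123.3,207.6,-118],[-123.3,207.6,-118],[-123.3,207.6,-118],[-123.3,207.6,-118],[-123.3,207.6,-118],[-123.3,207.6,-118]], "delta_rot": [[0,0,0],[0,0,0],[0,0,0],[0,0,8],[0,0,16],[0,0,23.3],[0,0,23.3],[0,0,23.3],[0,0,23.3],[0,0,23.3],[0,0,23.3],[0,0,23.3]]}}

```text
clock: 15.5
position: [441.2, 9.2, 137.9]
tool_rot: [-3.135, 0.203, -0.0]
wrist_force: [0.5, -0.6, -3.4]
opening: 55.4
grip_force: 65.8
```

```bash
python3 -c "
from h import *
go((442,8.1,66),-7.5);s=env.read_state();print(s['opening'],s['grip_force'],s['wrist_force'])"
```

```text
at [441.2   9.2 137.9] yaw -7.4 t 15.5 q7 -1.71 -> shift [ 0.9  1.  71.9] turn [-0.  -0.   0.1]
55.410210856418736 65.8331123739481 [ 0.46332489 -0.60071945 -3.41685046]
```

Emit:
{"fn": "play_rows", "kwargs": {"grip": [0,0,0,0,0,0,0,0,0,0,0,0], "translation": [[0.9,1,0],[0.9,1,0],[0.9,1,10],[0.9,1,18],[0.9,1,22],[0.9,1,26],[0.9,1,29],[0.9,1,32],[0.9,1,35],[0.9,1,37],[0.9,1,39],[0.9,1,39]], "delta_rot": [[0,0,0],[0,0,0],[0,0,0],[0,0,0],[0,0,0],[0,0,0],[0,0,0],[0,0,0],[0,0,0],[0,0,0],[0,0,0],[0,0,0]]}}

```text
clock: 16.7
position: [441.6, 6.8, 98.6]
tool_rot: [-3.135, 0.206, 0.0]
wrist_force: [-0.1, 2.2, -4.3]
opening: 55.1
grip_force: 66.0
```

```bash
python3 -c "
from h import *
go((442,8.1,66),-7.5);s=env.read_state();print(s['opening'],s['wrist_force'],s['torque'])"
```

```text
at [441.6   6.8  98.6] yaw -7.5 t 16.7 q7 -1.69 -> shift [ 0.2 -1.3 32.6] turn [-0.  0. -0.]
55.13880991656021 [-0.07521531  2.21354295 -4.25246279] [ 0.54097365  0.01489749 -0.01969805]
```

Emit:
{"fn": "play_rows", "kwargs": {"grip": [0,0,0,0,0,0,0,0,0,0], "translation": [[0,-0.8,0],[0,-0.8,5],[0,-0.8,10],[0,-0.8,15],[0,-0.8,20],[0,-0.8,25],[0,-0.8,29],[0,-0.8,32],[0,-0.8,34],[0,-0.8,34]], "delta_rot": [[0,0,0],[0,0,0],[0,0,0],[0,0,0],[0,0,0],[0,0,0],[0,0,0],[0,0,0],[0,0,0],[0,0,0]]}}

```text
clock: 17.7
position: [441.5, 7.4, 66.7]
tool_rot: [-3.134, 0.207, 0.001]
wrist_force: [-9.8, -1.4, 26.9]
opening: 55.3
grip_force: 69.1
```

```bash
python3 -c "
from h import *
go((442,8.1,66),-7.5);s=env.read_state();print(s['opening'],s['wrist_force'],s['torque'])"
```

```text
at [441.5   7.4  66.7] yaw -7.6 t 17.7 q7 -1.67 -> shift [ 0.4 -0.8  0.7] turn [-0.   0.1 -0.1]
55.25182988126007 [-9.78693235 -1.44879046 26.92115755] [-0.17617509  1.85481972 -0.00629836]
```

Emit:
{"fn": "play_rows", "kwargs": {"grip": [85,85,85,85,85,85], "translation": [[0,0,0],[0,0,0],[0,0,0],[0,0,-30],[0,0,-80],[0,0,-133]], "delta_rot": [[0,0,0],[0,0,0],[0,0,0],[0,0,0],[0,0,0],[0,0,0]]}}

```text
clock: 18.3
position: [440.8, 7.1, 195.5]
tool_rot: [3.134, -0.207, -0.004]
wrist_force: [2.0, 1.2, -0.2]
opening: 72.8
grip_force: 0.0
```

Emit:
{"fn": "play_rows", "kwargs": {"grip": [85,85,85,85,85,85,85,85,85,85,85], "translation": [[99,-182,0],[99,-182,0],[99,-182,0],[99,-182,0],[99,-182,0],[99,-182,0],[99,-182,0],[99,-182,0],[99,-182,0],[99,-182,0],[99,-182,0]], "delta_rot": [[0,0,-67.5],[0,0,-67.5],[0,0,-67.5],[0,0,-67.5],[0,0,-67.5],[0,0,-67.5],[0,0,-67.5],[0,0,-67.5],[0,0,-67.5],[0,0,-67.5],[0,0,-67.5]]}}

```text
clock: 19.4
position: [563.7, 174.7, 194.6]
tool_rot: [-2.723, -1.566, 0.0]
wrist_force: [-0.3, -0.2, -0.2]
opening: 72.7
grip_force: 0.0
```

```bash
python3 - <<'E'
from h import *
q=snap('wrist','ha'); print(proj(q[0],(599,236,60)))
c=fithub(q,(599,236),'a')
go((c[0],c[1],20),c[2]+180)
E
```

```text
[274.13391263 102.46944099]
a hub at [599.8 235.8] ang 238.5 score 7620 0.75
at [563.8 174.8 194.7] yaw 59.8 t 19.4 q7 -0.89 -> shift [ 70.8   0.5 174.7] turn [-0.   0.   1.3]
```

Emit:
{"fn": "play_rows", "kwargs": {"grip": [85,85,85,85,85,85,85,85,85], "translation": [[40,0.5,50],[70.8,0.5,80],[70.8,0.5,100],[70.8,0.5,110],[70.8,0.5,135],[70.8,0.5,160],[70.8,0.5,174],[70.8,0.5,174],[70.8,0.5,174]], "delta_rot": [[0,0,1],[0,0,1],[0,0,1],[0,0,1],[0,0,1],[0,0,1],[0,0,1],[0,0,1],[0,0,1]]}}

```text
clock: 20.35
position: [600.3, 235.6, 21.7]
tool_rot: [2.735, 1.545, 0.001]
wrist_force: [-0.3, -0.5, 0.1]
opening: 72.6
grip_force: 0.0
```

Emit:
{"fn": "play_rows", "kwargs": {"grip": [0,0,0,0,0,0,0], "translation": [[0,0,0],[0,0,0],[0,0,0],[0,0,0],[0,0,0],[0,0,0],[0,0,0]], "delta_rot": [[0,0,0],[0,0,0],[0,0,0],[0,0,0],[0,0,0],[0,0,0],[0,0,0]]}}

```text
clock: 21.05
position: [601.1, 236.4, 22.8]
tool_rot: [2.735, 1.546, 0.005]
wrist_force: [-0.5, 0.2, 6.2]
opening: 55.3
grip_force: 65.2
```

```bash
python3 -c "
from h import *
go((599.8,235.8,20),58.5);s=env.read_state();print(s['opening'],s['grip_force'],s['wrist_force'],s['torque']);go((609.1,-14.2,140),172.5)"
```

```text
at [601.1 236.4  22.8] yaw 58.9 t 21.1 q7 -1.0 -> shift [-1.2 -0.8  2.8] turn [ 0.1 -0.2  0.4]
55.33527469507851 65.17927606590092 [-0.47082888  0.2467983   6.18589638] [ 0.03442072  0.24813635 -0.02263296]
at [601.1 236.4  22.8] yaw 58.9 t 21.1 q7 -1.0 -> shift [-210.3  136.3 -117.5] turn [   0.2    0.  -113.6]
```

Emit:
{"fn": "play_rows", "kwargs": {"grip": [0,0,0,0,0,0], "translation": [[0,0,-40],[0,0,-85],[0,0,-117],[-50,32,-117],[-90,58,-117],[-130,84,-117]], "delta_rot": [[0,0,0],[0,0,0],[0,0,-8],[0,0,-16],[0,0,-24],[0,0,-32]]}}

```text
clock: 21.65
position: [603.9, 84.5, 138.1]
tool_rot: [2.194, 2.248, -0.0]
wrist_force: [1.0, -0.3, -3.7]
opening: 55.0
grip_force: 65.9
```

```bash
python3 -c "
from h import *
go((608.4,-14.1,139),172.5)"
```

```text
at [603.9  84.5 138.1] yaw 91.4 t 21.6 q7 -0.24 -> shift [-98.7   2.1  -0.9] turn [ -0.    0.  -81.1]
```

Emit:
{"fn": "play_rows", "kwargs": {"grip": [0,0,0,0,0,0,0,0,0,0,0,0], "translation": [[-30,1,-1],[-60,1,-1],[-98,2,-1],[-98,2,-1],[-98,2,-1],[-98,2,-1],[-98,2,-1],[-98,2,-1],[-98,2,-1],[-98,2,-1],[-98,2,-1],[-98,2,-1]], "delta_rot": [[0,0,-8],[0,0,-16],[0,0,-24],[0,0,-32],[0,0,-40],[0,0,-48],[0,0,-56],[0,0,-64],[0,0,-72],[0,0,-81],[0,0,-81],[0,0,-81]]}}

```text
clock: 22.85
position: [607.6, -12.3, 138.5]
tool_rot: [-0.226, -3.133, 0.0]
wrist_force: [-0.2, -0.3, -3.6]
opening: 55.5
grip_force: 65.8
```

```bash
python3 -c "
from h import *
go((608.4,-14.1,67),172.5)"
```

```text
at [607.6 -12.3 138.5] yaw 171.7 t 22.9 q7 1.17 -> shift [-1.1 -1.6 71.5] turn [-0.  -0.  -0.8]
```

Emit:
{"fn": "play_rows", "kwargs": {"grip": [0,0,0,0,0,0,0,0,0,0,0,0], "translation": [[-0.8,-1.2,0],[-0.8,-1.2,0],[-0.8,-1.2,10],[-0.8,-1.2,18],[-0.8,-1.2,22],[-0.8,-1.2,26],[-0.8,-1.2,29],[-0.8,-1.2,32],[-0.8,-1.2,35],[-0.8,-1.2,37],[-0.8,-1.2,39],[-0.8,-1.2,39]], "delta_rot": [[0,0,-0.8],[0,0,-0.8],[0,0,-0.8],[0,0,-0.8],[0,0,-0.8],[0,0,-0.8],[0,0,-0.8],[0,0,-0.8],[0,0,-0.8],[0,0,-0.8],[0,0,-0.8],[0,0,-0.8]]}}

```text
clock: 24.05
position: [608.5, -13.4, 99.5]
tool_rot: [-0.198, -3.135, 0.0]
wrist_force: [-0.1, 0.4, -3.5]
opening: 55.1
grip_force: 65.8
```

```bash
python3 -c "
from h import *
go((608.4,-14.1,67),172.5);s=env.read_state();print(s['opening'],s['wrist_force'],s['torque'])"
```

```text
at [608.5 -13.4  99.5] yaw 172.8 t 24.1 q7 1.16 -> shift [-0.  -0.7 32.5] turn [-0.  -0.   0.3]
55.05955969578841 [-0.07816513  0.35245759 -3.4612835 ] [-0.01425227  0.03189296 -0.00894164]
```

Emit:
{"fn": "play_rows", "kwargs": {"grip": [0,0,0,0,0,0,0,0,0,0], "translation": [[0,-0.4,2],[0,-0.4,6],[0,-0.4,11],[0,-0.4,16],[0,-0.4,21],[0,-0.4,26],[0,-0.4,30],[0,-0.4,33],[0,-0.4,34],[0,-0.4,34]], "delta_rot": [[0,0,0],[0,0,0],[0,0,0],[0,0,0],[0,0,0],[0,0,0],[0,0,0],[0,0,0],[0,0,0],[0,0,0]]}}

```text
clock: 25.05
position: [608.5, -13.7, 67.8]
tool_rot: [-0.198, -3.135, 0.002]
wrist_force: [-7.2, -1.4, 13.4]
opening: 55.4
grip_force: 67.7
```

```bash
python3 -c "
from h import *
go((608.4,-14.1,67),172.5);s=env.read_state();print(s['opening'],s['wrist_force'],s['torque'])"
```

```text
at [608.5 -13.7  67.8] yaw 172.8 t 25.1 q7 1.14 -> shift [ 0.1 -0.4  0.8] turn [-0.1 -0.   0.3]
55.3533617348207 [-7.15995152 -1.4240295  13.38887367] [0.08211056 1.54632506 0.06078544]
```

Emit:
{"fn": "play_rows", "kwargs": {"grip": [85,85,85,85,85,85], "translation": [[0,0,0],[0,0,0],[0,0,0],[0,0,-30],[0,0,-80],[0,0,-132]], "delta_rot": [[0,0,0],[0,0,0],[0,0,0],[0,0,0],[0,0,0],[0,0,0]]}}

```text
clock: 25.65
position: [607.9, -13.6, 196.2]
tool_rot: [-0.198, -3.133, -0.001]
wrist_force: [0.9, -0.3, -0.1]
opening: 72.4
grip_force: 0.0
```

Emit:
{"fn": "play_rows", "kwargs": {"grip": [85,85,85,85,85,85,85,85,85,85,85,85], "translation": [[161,389,0],[161,389,0],[161,389,0],[161,389,0],[161,389,0],[161,389,0],[161,389,0],[161,389,0],[161,389,0],[161,389,0],[161,389,0],[161,389,0]], "delta_rot": [[0,0,-43.5],[0,0,-43.5],[0,0,-43.5],[0,0,-43.5],[0,0,-43.5],[0,0,-43.5],[0,0,-43.5],[0,0,-43.5],[0,0,-43.5],[0,0,-43.5],[0,0,-43.5],[0,0,-43.5]]}}

```text
clock: 26.85
position: [499.0, 390.6, 195.4]
tool_rot: [0.974, -2.986, 0.002]
wrist_force: [-0.0, -0.0, 0.4]
opening: 72.6
grip_force: 0.0
```

```bash
python3 - <<'E'
from h import *
q=snap('wrist','hb'); print(proj(q[0],(440.8,352.2,60)),env.read_state()['qpos'].round(2))
c=fithub(q,(440.8,352.2),'b')
go((c[0],c[1],20),c[2]+45)
E
```

```text
[280.87327232 103.66651973] [-0.2   0.57 -0.72  1.62  0.41  1.1   1.18]
b hub at [440.8 352.2] ang 174 score 7587 0.75
at [499.2 390.4 195.5] yaw -143.9 t 26.9 q7 1.18 -> shift [ 69.6   3.7 175.5] turn [-0.1 -0.  -2.9]
```

Emit:
{"fn": "play_rows", "kwargs": {"grip": [85,85,85,85,85,85,85,85,85], "translation": [[40,3.5,50],[69.6,3.5,80],[69.6,3.5,100],[69.6,3.5,110],[69.6,3.5,135],[69.6,3.5,160],[69.6,3.5,175],[69.6,3.5,175],[69.6,3.5,175]], "delta_rot": [[0,0,-1],[0,0,-2],[0,0,-2],[0,0,-2],[0,0,-2],[0,0,-2],[0,0,-2],[0,0,-2],[0,0,-2]]}}

```text
clock: 27.8
position: [440.6, 354.7, 21.5]
tool_rot: [-1.028, 2.968, 0.001]
wrist_force: [0.3, 1.3, -0.6]
opening: 72.7
grip_force: 0.0
```

Emit:
{"fn": "play_rows", "kwargs": {"grip": [0,0,0,0,0,0,0], "translation": [[0,0,0],[0,0,0],[0,0,0],[0,0,0],[0,0,0],[0,0,0],[0,0,0]], "delta_rot": [[0,0,0],[0,0,0],[0,0,0],[0,0,0],[0,0,0],[0,0,0],[0,0,0]]}}

```text
clock: 28.5
position: [441.1, 355.1, 22.4]
tool_rot: [-1.028, 2.965, 0.001]
wrist_force: [0.7, -0.3, 6.5]
opening: 55.4
grip_force: 64.9
```

```bash
python3 -c "
from h import *
go((440.8,352.2,20),218);s=env.read_state();print(s['opening'],s['grip_force'],s['wrist_force'],s['torque']);go((535.9,81.2,140),37.5)"
```

```text
at [441.1 355.1  22.4] yaw -141.8 t 28.5 q7 1.04 -> shift [ 2.  -2.1  2.4] turn [-0.   0.2  0.2]
55.412469710164494 64.90573889343068 [ 0.68793804 -0.2683103   6.51604248] [-0.11940637 -0.06031976 -0.01718884]
at [441.1 355.1  22.4] yaw -141.8 t 28.5 q7 1.04 -> shift [  94.7 -273.8 -117.8] turn [  -0.3   -0.  -179.3]
```

Emit:
{"fn": "play_rows", "kwargs": {"grip": [0,0,0,0,0,0,0,0,0,0,0,0], "translation": [[0,0,-40],[0,0,-80],[0,0,-117],[15,-42,-117],[30,-85,-117],[45,-127,-117],[60,-170,-117],[75,-212,-117],[86,-243,-117],[96,-272,-117],[96,-272,-117],[96,-272,-117]], "delta_rot": [[0,0,0],[0,0,0],[0,0,8],[0,0,16],[0,0,24],[0,0,32],[0,0,40],[0,0,48],[0,0,56],[0,0,64],[0,0,72],[0,0,80]]}}

```text
clock: 29.7
position: [532.5, 79.3, 137.5]
tool_rot: [-1.132, -2.93, 0.001]
wrist_force: [-0.8, 1.0, -3.6]
opening: 55.5
grip_force: 65.9
```

```bash
python3 -c "
from h import *
go((534.3,80,139),37.5)"
```

```text
at [532.5  79.3 137.5] yaw 137.7 t 29.7 q7 0.46 -> shift [-0.9  1.8 -1.5] turn [-1.000e-01  0.000e+00  1.002e+02]
```

Emit:
{"fn": "play_rows", "kwargs": {"grip": [0,0,0,0,0,0,0,0,0,0,0,0], "translation": [[-1,2,-1],[-1,2,-1],[-1,2,-1],[-1,2,-1],[-1,2,-1],[-1,2,-1],[-1,2,-1],[-1,2,-1],[-1,2,-1],[-1,2,-1],[-1,2,-1],[-1,2,-1]], "delta_rot": [[0,0,8.5],[0,0,17],[0,0,25.5],[0,0,34],[0,0,42.5],[0,0,51],[0,0,59.5],[0,0,68],[0,0,76.5],[0,0,85],[0,0,93],[0,0,100.2]]}}

```text
clock: 30.9
position: [534.0, 82.2, 138.5]
tool_rot: [-2.972, -1.017, 0.002]
wrist_force: [-0.1, 0.4, -3.2]
opening: 55.2
grip_force: 65.9
```

Emit:
{"fn": "play_rows", "kwargs": {"grip": [0,0], "translation": [[0,0,0],[0,0,0]], "delta_rot": [[0,0,0],[0,0,0]]}}

```text
clock: 31.1
position: [534.4, 82.2, 138.6]
tool_rot: [-2.968, -1.03, 0.001]
wrist_force: [-0.5, 0.3, -2.9]
opening: 55.4
grip_force: 65.9
```

```bash
python3 -c "
from h import *
go((534.3,80,67.5),37.5)"
```

```text
at [534.4  82.2 138.6] yaw 38.3 t 31.1 q7 -1.11 -> shift [-1.4  1.7 71.1] turn [-0.   0.   0.8]
```

Emit:
{"fn": "play_rows", "kwargs": {"grip": [0,0,0,0,0,0,0,0,0,0,0,0], "translation": [[-1.2,1.4,0],[-1.2,1.4,0],[-1.2,1.4,10],[-1.2,1.4,18],[-1.2,1.4,22],[-1.2,1.4,26],[-1.2,1.4,29],[-1.2,1.4,32],[-1.2,1.4,35],[-1.2,1.4,37],[-1.2,1.4,39],[-1.2,1.4,39]], "delta_rot": [[0,0,0.8],[0,0,0.8],[0,0,0.8],[0,0,0.8],[0,0,0.8],[0,0,0.8],[0,0,0.8],[0,0,0.8],[0,0,0.8],[0,0,0.8],[0,0,0.8],[0,0,0.8]]}}

```text
clock: 32.3
position: [534.6, 80.1, 99.6]
tool_rot: [-2.977, -1.004, 0.001]
wrist_force: [-0.4, 0.4, -3.5]
opening: 55.2
grip_force: 66.0
```

```bash
python3 -c "
from h import *
go((534.3,80,67.5),37.5);s=env.read_state();print(s['opening'],s['wrist_force'],s['torque'])"
```

```text
at [534.6  80.1  99.6] yaw 37.3 t 32.3 q7 -1.12 -> shift [-0.3 -0.2 32.1] turn [-0.   0.  -0.2]
55.158020008521156 [-0.40150688  0.42591233 -3.50458253] [ 0.00852876 -0.02928444  0.01210168]
```

Past the key tops with no contact force. Next I seat it, release, and go to look at hub_d.

Emit:
{"fn": "play_rows", "kwargs": {"grip": [0,0,0,0,0,0,0,0,0,0], "translation": [[0,0,2],[0,0,6],[0,0,11],[0,0,16],[0,0,21],[0,0,26],[0,0,30],[0,0,32],[0,0,34],[0,0,34]], "delta_rot": [[0,0,0],[0,0,0],[0,0,0],[0,0,0],[0,0,0],[0,0,0],[0,0,0],[0,0,0],[0,0,0],[0,0,0]]}}

```text
clock: 33.3
position: [535.7, 80.0, 67.4]
tool_rot: [2.977, 1.003, 0.002]
wrist_force: [-2.2, -0.6, 9.4]
opening: 55.2
grip_force: 67.5
```

```bash
python3 -c "
from h import *
s=env.read_state();print(s['opening'],s['wrist_force'],s['torque']); go((625,-312,200),93.8)"
```

```text
55.20424627714974 [-2.20141476 -0.57683831  9.35690954] [-0.13378637  0.89104807 -0.02831084]
at [535.7  80.   67.4] yaw 37.2 t 33.3 q7 -1.12 -> shift [-165.9  366.3 -132.6] turn [  0.1  -0.  -56.6]
```

Emit:
{"fn": "play_rows", "kwargs": {"grip": [85,85,85,85,85,85], "translation": [[0,0,0],[0,0,0],[0,0,0],[0,0,-30],[0,0,-80],[0,0,-132]], "delta_rot": [[0,0,0],[0,0,0],[0,0,0],[0,0,0],[0,0,0],[0,0,0]]}}

```text
clock: 33.9
position: [533.9, 80.0, 196.4]
tool_rot: [-2.977, -1.004, 0.004]
wrist_force: [1.8, -0.0, -1.1]
opening: 72.7
grip_force: 0.0
```

Emit:
{"fn": "play_rows", "kwargs": {"grip": [85,85,85,85,85,85,85,85,85,85,85,85], "translation": [[-157,373,0],[-157,373,0],[-157,373,0],[-157,373,0],[-157,373,0],[-157,373,0],[-157,373,0],[-157,373,0],[-157,373,0],[-157,373,0],[-157,373,0],[-157,373,0]], "delta_rot": [[0,0,-56.6],[0,0,-56.6],[0,0,-56.6],[0,0,-56.6],[0,0,-56.6],[0,0,-56.6],[0,0,-56.6],[0,0,-56.6],[0,0,-56.6],[0,0,-56.6],[0,0,-56.6],[0,0,-56.6]]}}

```text
clock: 35.1
position: [636.0, -309.2, 195.5]
tool_rot: [-2.141, -2.297, -0.002]
wrist_force: [0.2, 1.6, -0.1]
opening: 72.5
grip_force: 0.0
```

```bash
python3 - <<'E'
from h import *
q=snap('wrist','hd'); print(proj(q[0],(631.2,-242.5,60)))
c=fithub(q,(631.2,-242.5),'d')
go((c[0],c[1],20),(c[2]+90)%120 if 0 else c[2]+90)
E
```

```text
[274.51939548 107.83916363]
d hub at [ 631.7 -242.5] ang 1.5 score 6710 0.66
at [ 636.1 -309.2  195.8] yaw 94.0 t 35.1 q7 0.46 -> shift [ 66.6   0.2 175.9] turn [ 0.  -0.1  2.5]
```

Emit:
{"fn": "play_rows", "kwargs": {"grip": [85,85,85,85,85,85,85,85,85], "translation": [[40,0,50],[66.3,0,80],[66.3,0,100],[66.3,0,110],[66.3,0,135],[66.3,0,160],[66.3,0,175],[66.3,0,175],[66.3,0,175]], "delta_rot": [[0,0,1.3],[0,0,1.3],[0,0,1.3],[0,0,1.3],[0,0,1.3],[0,0,1.3],[0,0,1.3],[0,0,1.3],[0,0,1.3]]}}

```text
clock: 36.05
position: [631.8, -246.1, 21.7]
tool_rot: [2.171, 2.269, 0.0]
wrist_force: [-0.2, -0.0, 0.5]
opening: 72.8
grip_force: 0.0
```

Emit:
{"fn": "play_rows", "kwargs": {"grip": [0,0,0,0,0,0,0], "translation": [[0,0,0],[0,0,0],[0,0,0],[0,0,0],[0,0,0],[0,0,0],[0,0,0]], "delta_rot": [[0,0,0],[0,0,0],[0,0,0],[0,0,0],[0,0,0],[0,0,0],[0,0,0]]}}

```text
clock: 36.75
position: [632.8, -246.4, 22.9]
tool_rot: [2.169, 2.268, 0.002]
wrist_force: [-0.5, 0.1, 6.5]
opening: 55.1
grip_force: 64.7
```

```bash
python3 -c "
from h import *
go((631.7,-242.5,20),92.6);s=env.read_state();print(s['opening'],s['grip_force'],s['wrist_force'],s['torque']);go((513.8,-87,140),82.5)"
```

```text
at [ 632.8 -246.4   22.9] yaw 92.5 t 36.8 q7 0.34 -> shift [ 4.  -1.   2.9] turn [ 0.2  0.1 -0.1]
55.13585331269447 64.70401579914324 [-0.52581555  0.1077407   6.45191291] [-0.03655061  0.15760503 -0.02125404]
at [ 632.8 -246.4   22.9] yaw 92.5 t 36.8 q7 0.34 -> shift [ 164.4 -111.4 -117.7] turn [ 0.2  0.1 10. ]
```

Emit:
{"fn": "play_rows", "kwargs": {"grip": [0,0,0,0,0,0,0,0,0,0,0,0], "translation": [[0,0,-40],[0,0,-80],[0,0,-117],[30,-22,-117],[65,-45,-117],[100,-70,-117],[135,-94,-117],[160.5,-112.5,-117],[160.5,-112.5,-117],[160.5,-112.5,-117],[160.5,-112.5,-117],[160.5,-112.5,-117]], "delta_rot": [[0,0,0],[0,0,0],[0,0,0],[0,0,5],[0,0,10],[0,0,10],[0,0,10],[0,0,10],[0,0,10],[0,0,10],[0,0,10],[0,0,10]]}}

```text
clock: 37.95
position: [512.2, -91.6, 137.8]
tool_rot: [2.362, 2.07, 0.0]
wrist_force: [-0.0, 0.1, -3.2]
opening: 55.4
grip_force: 65.6
```

```bash
python3 -c "
from h import *
go((513.3,-90.8,68),82.5)"
```

```text
at [512.2 -91.6 137.8] yaw 82.5 t 38.0 q7 -0.03 -> shift [ 0.9  0.9 69.8] turn [ 0.  0. -0.]
```

Emit:
{"fn": "play_rows", "kwargs": {"grip": [0,0,0,0,0,0,0,0,0,0,0,0], "translation": [[0.8,0.8,0],[0.8,0.8,0],[0.8,0.8,9],[0.8,0.8,17],[0.8,0.8,21],[0.8,0.8,25],[0.8,0.8,28],[0.8,0.8,31],[0.8,0.8,34],[0.8,0.8,36],[0.8,0.8,38],[0.8,0.8,38]], "delta_rot": [[0,0,0],[0,0,0],[0,0,0],[0,0,0],[0,0,0],[0,0,0],[0,0,0],[0,0,0],[0,0,0],[0,0,0],[0,0,0],[0,0,0]]}}

```text
clock: 39.15
position: [512.4, -89.7, 99.6]
tool_rot: [-2.361, -2.072, 0.0]
wrist_force: [0.6, -0.0, -3.4]
opening: 55.5
grip_force: 65.6
```

```bash
python3 -c "
from h import *
go((513.3,-90.8,68),82.5);s=env.read_state();print(s['opening'],s['wrist_force'],s['torque'])"
```

```text
at [512.4 -89.7  99.6] yaw 82.6 t 39.1 q7 -0.04 -> shift [-1.   1.1 31.6] turn [-0.  -0.   0.1]
55.49952843624035 [ 0.62349788 -0.02832822 -3.39392376] [-0.00767829  0.00604797  0.02534155]
```

Emit:
{"fn": "play_rows", "kwargs": {"grip": [0,0,0,0,0,0,0,0,0,0], "translation": [[-0.6,0.6,2],[-0.6,0.6,6],[-0.6,0.6,11],[-0.6,0.6,16],[-0.6,0.6,21],[-0.6,0.6,26],[-0.6,0.6,30],[-0.6,0.6,32],[-0.6,0.6,34],[-0.6,0.6,34]], "delta_rot": [[0,0,0],[0,0,0],[0,0,0],[0,0,0],[0,0,0],[0,0,0],[0,0,0],[0,0,0],[0,0,0],[0,0,0]]}}

```text
clock: 40.15
position: [514.7, -90.4, 67.7]
tool_rot: [2.359, 2.072, 0.003]
wrist_force: [-1.4, -0.1, 11.7]
opening: 55.5
grip_force: 67.0
```

Emit:
{"fn": "play_rows", "kwargs": {"grip": [85,85,85,85,85,85], "translation": [[0,0,0],[0,0,0],[0,0,0],[0,0,-30],[0,0,-80],[0,0,-132]], "delta_rot": [[0,0,0],[0,0,0],[0,0,0],[0,0,0],[0,0,0],[0,0,0]]}}

```text
clock: 40.75
position: [512.0, -90.2, 196.3]
tool_rot: [-2.359, -2.071, 0.003]
wrist_force: [1.2, -1.0, 0.6]
opening: 72.3
grip_force: 0.0
```

```bash
python3 -c "
from h import *
go((520,-75,380),82.5)"
```

```text
at [512.  -90.2 196.3] yaw 82.6 t 40.8 q7 -0.02 -> shift [  16.1    5.4 -183.7] turn [-0.2 -0.   0.1]
```

Emit:
{"fn": "play_rows", "kwargs": {"grip": [100,100,100,100,100,100], "translation": [[16,5,-184],[16,5,-184],[16,5,-184],[16,5,-184],[16,5,-184],[16,5,-184]], "delta_rot": [[0,0,0],[0,0,0],[0,0,0],[0,0,0],[0,0,0],[0,0,0]]}}

```text
clock: 41.35
position: [520.3, -75.1, 380.2]
tool_rot: [2.36, 2.072, 0.001]
wrist_force: [0.2, 0.4, -1.9]
opening: 85.3
grip_force: 0.0
```

```bash
python3 - <<'E'
from h import *
q=snap('wrist','wT3')
for k,p in {'a':(609.1,-14),'b':(535.9,81.2),'c':(441,8),'d':(513.8,-87)}.items(): fithub(q,p,k,105)
I=rect(q,(525,-3),120,140,.5); H=cv2.cvtColor(I,cv2.COLOR_BGR2HSV)
cv2.imwrite('pics/c6.png',I)
m=(H[...,2]<75); yy,xx=np.mgrid[:560,:560]; m&=np.hypot(xx-280,yy-280)<70
print('tbar',box(m,(525,-3),140))
E
```

```text
a hub at [609.6 -13.8] ang 352.5 score 8460 0.83
b hub at [536.2  80.4] ang 353.2 score 7453 0.73
c hub at [441.2   6.2] ang 173.2 score 8407 0.83
d hub at [515.8 -85.5] ang 112.5 score 7618 0.75
tbar [525.4  -3.4  47.   13.3  38.5]
```

View pics/c6.png

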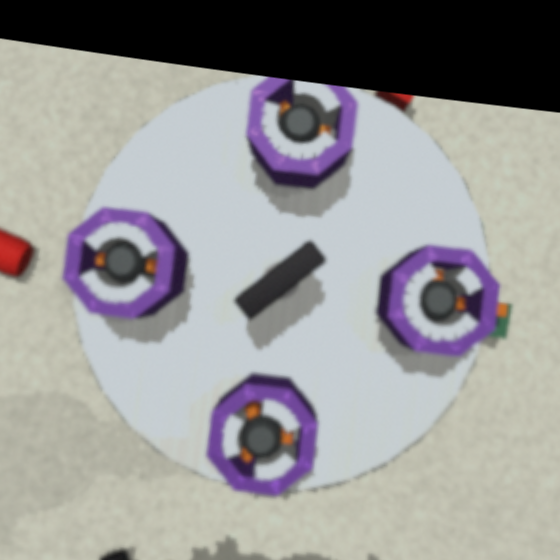

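All four hubs are seated, with the fits at z=105 on the shafts. The T-bar centre is (525.4,-3.4), bar angle about 38°; pointer at (505,315), stop at (395,97). Next I grip the T-bar.

Emit:
{"fn": "play_rows", "kwargs": {"grip": [50,50,50,50,50,50,50,50], "translation": [[72,-4.4,40],[72,-4.4,80],[72,-4.4,125],[72,-4.4,170],[72,-4.4,215],[72,-4.4,230],[72,-4.4,230],[72,-4.4,230]], "delta_rot": [[0,0,8],[0,0,16],[0,0,24],[0,0,32],[0,0,40],[0,0,44.6],[0,0,44.6],[0,0,44.6]]}}

```text
clock: 42.2
position: [524.2, -3.2, 148.9]
tool_rot: [-2.969, -1.025, 0.004]
wrist_force: [0.4, -0.3, -0.6]
opening: 42.5
grip_force: 0.0
```

```bash
python3 -c "
from h import *
go((525.2,-3.2,91),38)"
```

```text
at [524.2  -3.2 148.9] yaw 38.1 t 42.2 q7 -0.96 -> shift [ 0.9  0.6 57.9] turn [-0.1  0.1  0.1]
```

Emit:
{"fn": "play_rows", "kwargs": {"grip": [50,50,50,50,50,0,0,0,0,0,0], "translation": [[0.8,0.5,15],[0.8,0.5,30],[0.8,0.5,45],[0.8,0.5,57],[0.8,0.5,57],[0.8,0.5,57],[0.8,0.5,57],[0.8,0.5,57],[0.8,0.5,57],[0.8,0.5,57],[0.8,0.5,57]], "delta_rot": [[0,0,0],[0,0,0],[0,0,0],[0,0,0],[0,0,0],[0,0,0],[0,0,0],[0,0,0],[0,0,0],[0,0,0],[0,0,0]]}}

```text
clock: 43.3
position: [526.2, -1.4, 94.7]
tool_rot: [-2.969, -1.024, -0.002]
wrist_force: [-5.5, 4.1, 11.0]
opening: 12.8
grip_force: 104.2
```

```bash
python3 -c "
from h import *
go((525.2,-3.2,91),38);s=env.read_state();print(s['opening'],s['grip_force'],s['wrist_force'],s['torque'])"
```

```text
at [526.2  -1.4  94.7] yaw 38.0 t 43.3 q7 -0.97 -> shift [-1.9  0.8  3.7] turn [-0.  -0.1  0. ]
12.811720928281998 104.16035282425582 [-5.53650424  4.09833219 10.9514241 ] [0.72200383 0.9042147  0.04467822]
```

Emit:
{"fn": "play_rows", "kwargs": {"grip": [0,0,0,0,0,0,0,0,0,0,0,0], "translation": [[0,-0.1,0],[0,-0.3,0],[-0.1,-0.4,0],[-0.1,-0.6,0],[-0.2,-0.8,0],[-0.3,-0.9,0],[-0.4,-1,0],[-0.5,-1.1,0],[-0.5,-1.2,0],[-0.6,-1.3,0],[-0.7,-1.4,0],[-0.7,-1.4,0]], "delta_rot": [[0,0,-4],[0,0,-8],[0,0,-13],[0,0,-18],[0,0,-23],[0,0,-28],[0,0,-33],[0,0,-38],[0,0,-42],[0,0,-46],[0,0,-48],[0,0,-48]]}}

```text
clock: 44.5
position: [524.9, -0.7, 94.8]
tool_rot: [-2.295, -2.145, -0.003]
wrist_force: [-3.3, 3.3, 9.4]
opening: 13.1
grip_force: 104.1
```

```bash
python3 - <<'E'
from h import *
go((525.2,-3.2,91),38);s=env.read_state();print(s['opening'],s['grip_force'],s['wrist_force'],s['torque'])
q=snap('top','top6'); p=snap('side','side6')
cv2.imwrite('pics/c7.png',np.hstack([crop(q,(525,-3,45),60,400),crop(p,(525,-3,60),70,400)]))
E
```

```text
at [524.9  -0.7  94.8] yaw 86.1 t 44.5 q7 -0.24 -> shift [-2.5  0.5  3.8] turn [ 0.  -0.1 48.1]
13.091648264481092 104.13314022123814 [-3.28522987  3.32327385  9.36402953] [0.85967741 1.08687761 0.29767854]
```

View pics/c7.png

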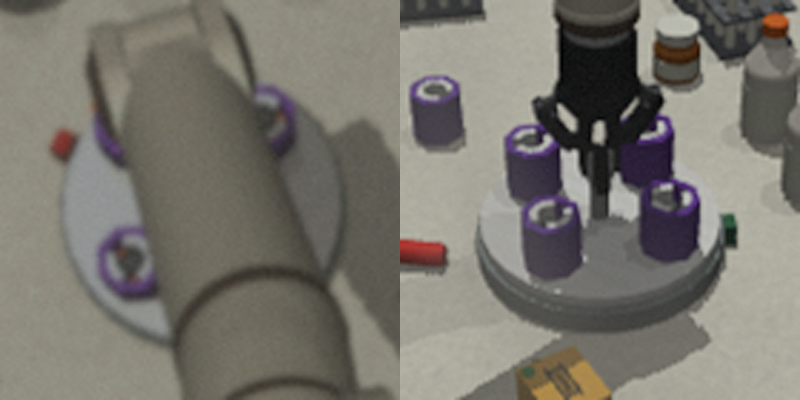

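The turntable turned 48° and the torque is 0.30 N·m, friction only. The side view shows the hubs upright. Continuing gently.

Emit:
{"fn": "play_rows", "kwargs": {"grip": [0,0,0,0,0,0,0], "translation": [[0,0,0],[0,-0.1,0],[0,-0.2,0],[0,-0.3,0],[0,-0.3,0],[-0.1,-0.4,0],[-0.1,-0.4,0]], "delta_rot": [[0,0,-1.5],[0,0,-3.5],[0,0,-5.5],[0,0,-7.5],[0,0,-9],[0,0,-10],[0,0,-10]]}}

```text
clock: 45.3
position: [524.6, -0.7, 94.7]
tool_rot: [2.101, 2.336, 0.003]
wrist_force: [-3.8, 4.2, 9.5]
opening: 12.8
grip_force: 104.0
```

```bash
python3 - <<'E'
from h import *
go((525.2,-3.2,91),38);s=env.read_state();print(s['opening'],s['grip_force'],s['wrist_force'],s['torque'])
E
```

```text
at [524.6  -0.7  94.7] yaw 96.0 t 45.3 q7 -0.09 -> shift [-2.5  0.3  3.7] turn [ 0.  -0.1 58. ]
12.784494415584168 104.00731522589922 [-3.75775944  4.24587848  9.47342983] [0.92314614 1.03642946 0.01259193]
```

Emit:
{"fn": "play_rows", "kwargs": {"grip": [0,0,0,0,0], "translation": [[0,0,0],[0,0,0],[0,0,0],[0,-0.1,0],[0,-0.1,0]], "delta_rot": [[0,0,-1],[0,0,-2],[0,0,-3],[0,0,-4],[0,0,-5]]}}

```text
clock: 45.8
position: [524.4, -0.7, 94.7]
tool_rot: [1.998, 2.425, 0.003]
wrist_force: [-5.2, 3.1, 9.6]
opening: 12.5
grip_force: 104.0
```

```bash
python3 - <<'E'
from h import *
go((525.2,-3.2,91),38);s=env.read_state();print(s['opening'],s['grip_force'],s['wrist_force'],s['torque'])
E
```

```text
at [524.4  -0.7  94.7] yaw 101.0 t 45.8 q7 -0.02 -> shift [-2.6  0.3  3.7] turn [ 0.  -0.1 63. ]
12.524552635837653 103.95462933462113 [-5.24162093  3.12423798  9.64000867] [ 0.89804487  1.08267869 -0.24926033]
```

Emit:
{"fn": "play_rows", "kwargs": {"grip": [0,0], "translation": [[0,0,0],[0,0,0]], "delta_rot": [[0,0,-1],[0,0,-2]]}}

```text
clock: 46.0
position: [524.4, -0.7, 94.8]
tool_rot: [-1.955, -2.459, -0.003]
wrist_force: [-4.3, 4.0, 10.3]
opening: 12.6
grip_force: 104.0
```

```bash
python3 - <<'E'
from h import *
go((525.2,-3.2,91),38);s=env.read_state();print(s['opening'],s['grip_force'],s['wrist_force'],s['torque'])
E
```

```text
at [524.4  -0.7  94.8] yaw 103.0 t 46.0 q7 0.01 -> shift [-2.6  0.2  3.8] turn [ 0.  -0.1 65. ]
12.592154595135666 104.0356620401144 [-4.2690396   3.98299561 10.31337166] [ 0.92955729  1.11735295 -0.27823096]
```

Emit:
{"fn": "play_rows", "kwargs": {"grip": [0,0], "translation": [[0,0,0],[0,0,0]], "delta_rot": [[0,0,-1],[0,0,-2]]}}

```text
clock: 46.2
position: [524.3, -0.8, 94.8]
tool_rot: [-1.913, -2.492, -0.003]
wrist_force: [-4.8, 4.2, 10.4]
opening: 12.9
grip_force: 104.6
```

```bash
python3 -c "
from h import *
s=env.read_state();print(yaw()[0],s['opening'],s['wrist_force'],s['torque'])"
```

```text
104.99257554819877 12.949269407666515 [-4.78735769  4.18337237 10.44557481] [ 0.90273482  1.17337019 -0.84668906]
```

Emit:
{"fn": "play_rows", "kwargs": {"grip": [0,0], "translation": [[0,0,0],[0,0,0]], "delta_rot": [[0,0,-1],[0,0,-1.5]]}}

```text
clock: 46.4
position: [524.3, -0.7, 94.8]
tool_rot: [-1.884, -2.513, -0.003]
wrist_force: [-4.4, 6.4, 10.5]
opening: 12.9
grip_force: 110.7
```

```bash
python3 -c "
from h import *
s=env.read_state();print(yaw()[0],s['opening'],s['wrist_force'],s['torque']);snap('top','top7')
q=load('top7'); p=snap('side','side7')
cv2.imwrite('pics/c8.png',np.hstack([crop(q,(600,40,45),40,400),crop(p,(600,40,45),60,400)]))"
```

```text
106.28951196170598 12.930403350756652 [-4.41525468  6.42354677 10.53364629] [ 1.00448428  1.18123549 -1.64569249]
```

Torque climbs past friction (0.28 to 1.65 N·m) at about 66.5°, so the stop is reached. Now release.

Emit:
{"fn": "play_rows", "kwargs": {"grip": [50,50,50,50,50,50,50,50,50,50,50], "translation": [[0,0,0],[0,0,0],[0,0,0],[0,0,0],[0,0,-15],[0,0,-40],[0,0,-90],[-25,0,-140],[-50,0,-190],[-75,0,-240],[-75,0,-285]], "delta_rot": [[0,0,0],[0,0,0],[0,0,0],[0,0,0],[0,0,0],[0,0,0],[0,0,0],[0,0,5],[0,0,12],[0,0,16],[0,0,16]]}}

```text
clock: 47.6
position: [544.3, -76.3, 367.7]
tool_rot: [-2.219, -2.224, 0.003]
wrist_force: [1.4, 0.9, -0.0]
opening: 42.7
grip_force: 0.0
```

```bash
python3 - <<'E'
from h import *
q=snap('wrist','wT4')
I=rect(q,(525,-3),105,140,.5); cv2.imwrite('pics/c9.png',I)
J=rect(q,(525,-3),120,140,.5); H=cv2.cvtColor(J,cv2.COLOR_BGR2HSV)
m=(H[...,2]<75); yy,xx=np.mgrid[:560,:560]; m&=np.hypot(xx-280,yy-280)<70
print('tbar',box(m,(525,-3),140))
go((463.4,-345.2,110),98.5)
E
```

```text
tbar [525.8  -3.1  47.8  13.5 104.6]
at [548.4 -76.5 377.3] yaw 90.2 t 47.6 q7 0.04 -> shift [-267.5  -89.3  267.1] turn [ 0.7  0.2 -8.3]
```

View pics/c9.png

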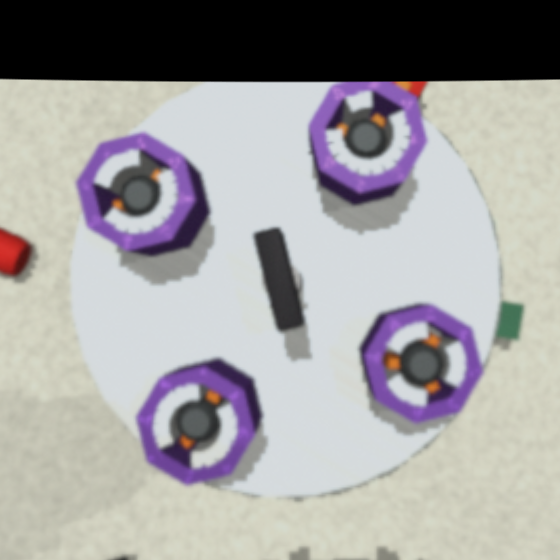

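Turned 66.3°, the pointer is against the red block (410,88) and all hubs are still seated. Next the tongue: look before the grasp.

```bash
python3 - <<'E'
from h import *
go((474,-414,230),98.5)
E
```

```text
at [548.4 -76.5 377.3] yaw 90.2 t 47.6 q7 0.04 -> shift [-336.7  -77.4  147.5] turn [ 0.7  0.2 -8.3]
```

Emit:
{"fn": "play_rows", "kwargs": {"grip": [75,75,75,75,75,75,75,75,75,75,75], "translation": [[-340,-75,149],[-340,-75,149],[-340,-75,149],[-340,-75,149],[-340,-75,149],[-340,-75,149],[-340,-75,149],[-340,-75,149],[-340,-75,149],[-340,-75,149],[-340,-75,149]], "delta_rot": [[0,0,-8.3],[0,0,-8.3],[0,0,-8.3],[0,0,-8.3],[0,0,-8.3],[0,0,-8.3],[0,0,-8.3],[0,0,-8.3],[0,0,-8.3],[0,0,-8.3],[0,0,-8.3]]}}

```text
clock: 48.75
position: [473.7, -412.0, 217.7]
tool_rot: [2.043, 2.387, 0.002]
wrist_force: [0.7, 0.4, 0.5]
opening: 64.2
grip_force: 0.0
```

```bash
python3 - <<'E'
from h import *
q=snap('wrist','tg'); c=(463,-346); print(proj(q[0],(463,-346,90)))
I=rect(q,c,90); H=cv2.cvtColor(I,cv2.COLOR_BGR2HSV); red=((H[...,0]<8)|(H[...,0]>172))&(H[...,1]>150)
V=H[...,2][red]; th=cv2.threshold(V.reshape(-1,1),0,255,cv2.THRESH_OTSU)[0]
top=cv2.morphologyEx((red&(H[...,2]>th)).astype(np.uint8),cv2.MORPH_OPEN,np.ones((5,5)))
print('tongue',box(red,c,60),box(top,c,60),th)
go((463.4,-345.2,58.9),98.5)
E
```

```text
[274.00837056 107.50612066]
tongue [ 464.2 -346.9   48.4   22.7   98.1] [ 464.1 -346.4   46.3   20.5   98.5] 188.0
at [ 473.9 -411.9  218.1] yaw 98.9 t 48.8 q7 0.79 -> shift [ 67.5  -0.3 159.2] turn [ 0.1 -0.   0.4]
```

Emit:
{"fn": "play_rows", "kwargs": {"grip": [75,75,75,75,75,75], "translation": [[30,0,40],[60,0,80],[67.5,0,110],[67.5,0,110],[67.5,0,110],[67.5,0,110]], "delta_rot": [[0,0,0.3],[0,0,0.3],[0,0,0.3],[0,0,0.3],[0,0,0.3],[0,0,0.3]]}}

```text
clock: 49.4
position: [464.2, -348.6, 110.0]
tool_rot: [2.049, 2.375, 0.0]
wrist_force: [-0.1, -0.2, 0.2]
opening: 63.8
grip_force: 0.0
```

```bash
python3 -c "
from h import *
go((463.4,-345.2,58.9),98.5)"
```

```text
at [ 464.2 -348.6  110. ] yaw 98.4 t 49.4 q7 0.69 -> shift [ 3.7 -0.4 51.1] turn [ 0.2  0.2 -0.1]
```

Emit:
{"fn": "play_rows", "kwargs": {"grip": [75,75,75,75,75,75,0,0,0,0,0,0], "translation": [[3.5,-0.3,10],[3.5,-0.3,25],[3.5,-0.3,40],[3.5,-0.3,50.5],[3.5,-0.3,50.5],[3.5,-0.3,50.5],[3.5,-0.3,50.5],[3.5,-0.3,50.5],[3.5,-0.3,50.5],[3.5,-0.3,50.5],[3.5,-0.3,50.5],[3.5,-0.3,50.5]], "delta_rot": [[0,0,0],[0,0,0],[0,0,0],[0,0,0],[0,0,0],[0,0,0],[0,0,0],[0,0,0],[0,0,0],[0,0,0],[0,0,0],[0,0,0]]}}

```text
clock: 50.6
position: [462.1, -343.8, 57.8]
tool_rot: [2.051, 2.378, 0.0]
wrist_force: [0.0, 0.0, 5.0]
opening: 23.0
grip_force: 59.5
```

```bash
python3 -c "
from h import *
go((463.4,-345.2,58.9),98.5);s=env.read_state();print(s['opening'],s['grip_force'],s['wrist_force'],s['torque'])"
```

```text
at [ 462.1 -343.8   57.8] yaw 98.5 t 50.6 q7 0.67 -> shift [-1.5  1.1 -1.1] turn [ 0.1  0.1 -0. ]
22.950020537165802 59.48853135108948 [0.01668983 0.0171839  4.97622551] [ 0.04324132  0.03673604 -0.03679425]
```

Emit:
{"fn": "play_rows", "kwargs": {"grip": [0,0,0,0,0,0,0,0,0,0], "translation": [[0,0,-10],[0,0,-30],[0,0,-60],[0,0,-95],[20,0.5,-130],[52,0.7,-142],[52,0.7,-142],[52,0.7,-142],[52,0.7,-142],[52,0.7,-142]], "delta_rot": [[0,0,0],[0,0,0],[0,0,0],[0,0,0],[0,0,-4],[0,0,-7.7],[0,0,-7.7],[0,0,-7.7],[0,0,-7.7],[0,0,-7.7]]}}

```text
clock: 51.6
position: [453.8, -292.6, 198.2]
tool_rot: [-1.888, -2.509, 0.001]
wrist_force: [-0.6, 0.2, -2.2]
opening: 23.1
grip_force: 58.8
```

```bash
python3 - <<'E'
from h import *
q=snap('wrist','sw'); c=(436,-225)
I=rect(q,c,50,45,.15); H=cv2.cvtColor(I,cv2.COLOR_BGR2HSV)
y=((H[...,0]>15)&(H[...,0]<38)&(H[...,1]>110)&(H[...,2]>120)).astype(np.uint8)
yc=cv2.morphologyEx(y,cv2.MORPH_CLOSE,np.ones((41,41))); print('block',box(yc,c,45,.15))
n=y.shape[0]; yy,xx=np.mgrid[:n,:n]; d=((H[...,2]<90)&(np.hypot(xx-n/2,yy-n/2)<130)).astype(np.uint8)
print('dark',box(d,c,45,.15)); cv2.imwrite('pics/c10.png',np.hstack([I[:,100:500],cv2.cvtColor(d*255,cv2.COLOR_GRAY2BGR)[:,100:500]])[:600])
go((435.0,-222,105),106.2)
E
```

```text
block [ 434.7 -225.4   70.4   59.6  106.1]
dark [ 434.8 -225.5   37.3   16.3  106. ]
at [ 453.9 -292.5  198.2] yaw 106.1 t 51.6 q7 0.75 -> shift [72.9  1.5 93.3] turn [-0.1 -0.1 -0.1]
```

View pics/c10.png

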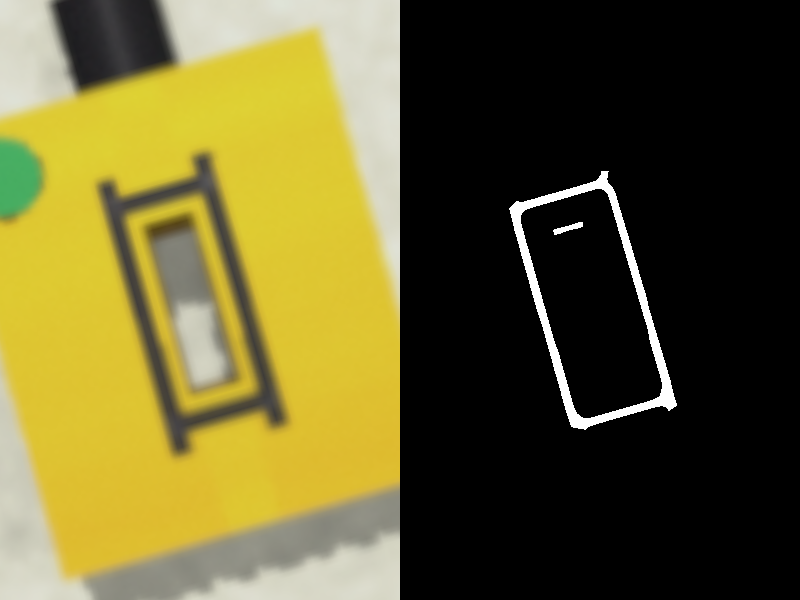

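The slot shows clearly; centre (434.8,-225.4), axis 106.1°, from both block and frame. Moving above it.

Emit:
{"fn": "play_rows", "kwargs": {"grip": [0,0,0,0,0,0,0], "translation": [[40,0.5,40],[73,0.5,75],[73,0.5,92],[73,0.5,92],[73,0.5,92],[73,0.5,92],[73,0.5,92]], "delta_rot": [[0,0,0],[0,0,0],[0,0,0],[0,0,0],[0,0,0],[0,0,0],[0,0,0]]}}

```text
clock: 52.35
position: [435.9, -223.2, 108.3]
tool_rot: [1.887, 2.508, 0.0]
wrist_force: [0.4, -0.2, -1.5]
opening: 23.3
grip_force: 58.9
```

```bash
python3 -c "
from h import *
go((434.1,-222.3,57.8),106.1)"
```

```text
at [ 435.9 -223.2  108.3] yaw 106.1 t 52.4 q7 0.61 -> shift [ 1.4 -1.6 50.5] turn [ 0.1  0.1 -0. ]
```

Emit:
{"fn": "play_rows", "kwargs": {"grip": [0,0,0,0,0], "translation": [[1.3,-1.5,0],[1.3,-1.5,3],[1.3,-1.5,5],[1.3,-1.5,5],[1.3,-1.5,5]], "delta_rot": [[0,0,0],[0,0,0],[0,0,0],[0,0,0],[0,0,0]]}}

```text
clock: 52.85
position: [432.8, -220.8, 101.9]
tool_rot: [-1.887, -2.511, 0.0]
wrist_force: [-0.9, -0.8, -1.2]
opening: 22.8
grip_force: 58.9
```

```bash
python3 -c "
from h import *
go((434.1,-222.3,57.8),106.1)"
```

```text
at [ 432.8 -220.8  101.9] yaw 106.2 t 52.9 q7 0.61 -> shift [-1.8  0.8 44.1] turn [-0.  -0.   0.1]
```

Emit:
{"fn": "play_rows", "kwargs": {"grip": [0,0,0,0,0], "translation": [[-1.2,0.6,0],[-1.2,0.6,1],[-1.2,0.6,2],[-1.2,0.6,2],[-1.2,0.6,2]], "delta_rot": [[0,0,0],[0,0,0],[0,0,0],[0,0,0],[0,0,0]]}}

```text
clock: 53.35
position: [433.8, -221.8, 99.9]
tool_rot: [-1.887, -2.511, 0.0]
wrist_force: [-0.1, 0.9, -0.8]
opening: 23.1
grip_force: 58.9
```

```bash
python3 -c "
from h import *
go((434.1,-222.3,57.8),106.1)"
```

```text
at [ 433.8 -221.8   99.9] yaw 106.2 t 53.4 q7 0.61 -> shift [-0.6  0.2 42.1] turn [-0.  -0.   0.1]
```

Aligned within 0.6 mm; descending slowly.

Emit:
{"fn": "play_rows", "kwargs": {"grip": [0,0,0,0,0,0,0], "translation": [[-0.4,0.1,2],[-0.4,0.1,5],[-0.4,0.1,8],[-0.4,0.1,11],[-0.4,0.1,14],[-0.4,0.1,16],[-0.4,0.1,16]], "delta_rot": [[0,0,0],[0,0,0],[0,0,0],[0,0,0],[0,0,0],[0,0,0],[0,0,0]]}}

```text
clock: 54.05
position: [433.8, -222.0, 83.6]
tool_rot: [-1.887, -2.511, 0.0]
wrist_force: [-0.0, 0.9, -0.8]
opening: 23.4
grip_force: 58.9
```

```bash
python3 -c "
from h import *
go((434.1,-222.3,57.8),106.1);s=env.read_state();print(s['wrist_force'],s['torque'])"
```

```text
at [ 433.8 -222.    83.6] yaw 106.2 t 54.0 q7 0.6 -> shift [-0.4  0.3 25.8] turn [-0.  -0.   0.1]
[-0.04941227  0.88158432 -0.84610778] [0.01019897 0.03587604 0.01733491]
```

Tip is 9 mm inside with no force. Driving it home.

Emit:
{"fn": "play_rows", "kwargs": {"grip": [0,0,0,0,0,0,0,0,0], "translation": [[-0.2,0.2,4],[-0.2,0.2,8],[-0.2,0.2,12],[-0.2,0.2,16],[-0.2,0.2,20],[-0.2,0.2,23],[-0.2,0.2,25],[-0.2,0.2,26],[-0.2,0.2,26.5]], "delta_rot": [[0,0,0],[0,0,0],[0,0,0],[0,0,0],[0,0,0],[0,0,0],[0,0,0],[0,0,0],[0,0,0]]}}

```text
clock: 54.95
position: [434.2, -222.2, 57.7]
tool_rot: [-1.887, -2.511, 0.0]
wrist_force: [-3.0, 1.3, 6.9]
opening: 23.4
grip_force: 59.8
```

```bash
python3 -c "
from h import *
go((434.1,-222.3,57.8),106.1);s=env.read_state();print(s['wrist_force'],s['torque'])"
```

```text
at [ 434.2 -222.2   57.7] yaw 106.2 t 55.0 q7 0.59 -> shift [-0.  -0.1 -0.1] turn [-0.  -0.   0.1]
[-2.9816303   1.33842069  6.88892943] [0.1670416  0.44738665 0.00217446]
```

Emit:
{"fn": "play_rows", "kwargs": {"grip": [0,0,0,100,100,100,100,100,100,100,100], "translation": [[0,0,0.7],[0,0,1.2],[0,0,1.2],[0,0,0],[0,0,0],[0,0,0],[0,0,0],[0,0,-20],[0,0,-60],[0,0,-100],[-30,0,-140]], "delta_rot": [[0,0,0],[0,0,0],[0,0,0],[0,0,0],[0,0,0],[0,0,0],[0,0,0],[0,0,0],[0,0,0],[0,0,0],[0,0,0]]}}

```text
clock: 56.05
position: [442.0, -247.3, 198.4]
tool_rot: [-1.878, -2.514, -0.002]
wrist_force: [1.9, -0.6, 0.3]
opening: 85.1
grip_force: 0.0
```

Emit:
{"fn": "play_rows", "kwargs": {"grip": [100,100,100,100], "translation": [[-45,0,-20],[-45,0,-20],[-45,0,-20],[-45,0,-20]], "delta_rot": [[0,0,0],[0,0,0],[0,0,0],[0,0,0]]}}

```text
clock: 56.45
position: [454.4, -293.0, 216.3]
tool_rot: [-1.885, -2.51, -0.0]
wrist_force: [0.0, 0.3, -0.5]
opening: 85.5
grip_force: 0.0
```

```bash
python3 - <<'E'
from h import *
q=snap('wrist','end'); c=(435,-225)
I=rect(q,c,90); H=cv2.cvtColor(I,cv2.COLOR_BGR2HSV); red=((H[...,0]<8)|(H[...,0]>172))&(H[...,1]>150)
V=H[...,2][red]; th=cv2.threshold(V.reshape(-1,1),0,255,cv2.THRESH_OTSU)[0]
top=cv2.morphologyEx((red&(H[...,2]>th)).astype(np.uint8),cv2.MORPH_OPEN,np.ones((5,5)))
print('tongue',box(red,c,60),box(top,c,60),th)
s=snap('side','sideend'); t=snap('top','topend')
a=cv2.resize(s[1],(533,400)); cv2.imwrite('pics/c11.png',np.vstack([np.hstack([cv2.resize(s[1],(480,360)),cv2.resize(t[1],(320,240)) if 0 else cv2.copyMakeBorder(cv2.resize(t[1],(320,240)),60,60,0,0,0)]),np.hstack([crop(s,(435,-225,60),35,240),crop(t,(435,-225,60),30,240),crop(s,(525,-3,60),70,240),np.zeros((240,80,3),np.uint8)])]))
E
```

```text
tongue [ 435.5 -225.6   48.    22.4  106.7] [ 435.5 -225.    46.    20.2  106.4] 188.0
```

View pics/c11.png

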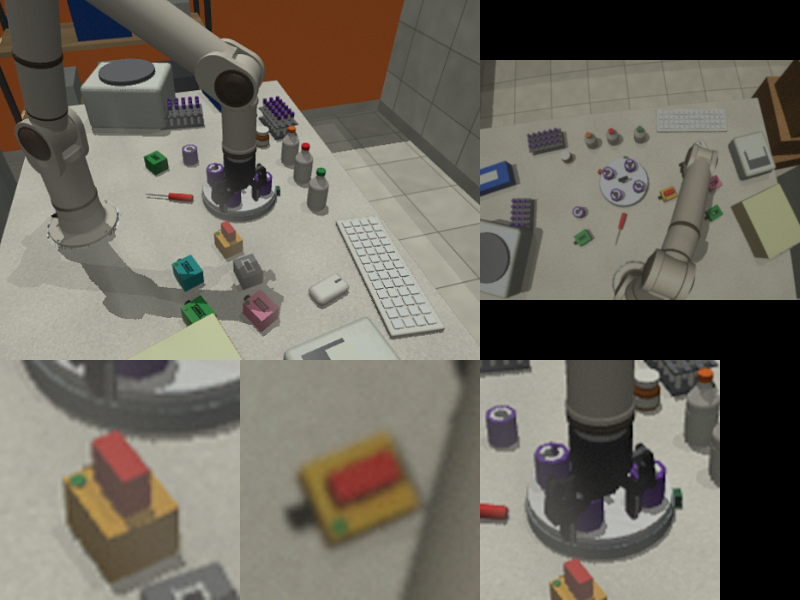

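Tongue is home at (435.5,-225.3) with its shoulder on the switch. The bottles and jar are standing, hub_e is on the bench, and the turntable is loaded and at the stop. Handing in.

```bash
python3 -c "
from bench import workorder
print(workorder.hand_in())"
```

```text
the job is handed in; nothing more can be done
None
```

I finished the whole job and handed it in at about 57 s on the robot's clock; no verdict came back: hubs a–d are seated, hub_e is left on the bench, the turntable is at its stop, the tongue is fully home in the yellow switch, and the bottles and jar are standing.

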